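# Put the lenses on the turntable back in order of size

## Robot

A 6-joint arm with a two-finger parallel gripper is mounted at the origin on the work surface. World frame = base frame: x ahead of the robot, y to its left, z up, the work surface at z = 0. Lengths are in m, angles in rad, forces in N, time in s.
With the tool pointing down it reaches from about 0.375 to 0.925 m from the base axis. Payload 5.7 kg.
Tool frame: the origin (TCP) lies at the very end of the fingers, on their centre line; the grasp point (between the pads) lies 19 mm behind it; z points along the fingers, y is the direction in which the jaws open and shut (so a half turn about z gives the same grasp; the last joint's range is limited). The gripper opens to 88 mm and grips with 3 to 60 N. Pads are 20 mm wide; open, the fingers measure 115 mm over their backs; the gripper's body (75 mm by 178 mm) begins 61 mm behind the grasp point.
Start: joints at [-1.307, 0.359, 1.51, -0, 1.272, -0.115], TCP at [0.222, -0.557, 0.191] pointing down, gripper open.
Joint ranges: [-2.97, 2.97], [-1.01, 2.36], [0.21, 2.38], [-0.96, 4.11], [0.2, 2.71], [-2.98, 2.98]. Speed limits (rad/s): [2.39, 2.39, 3.14, 3.14, 3.14, 3.14].

## Interface

Orientations are given as a unit quaternion [w, x, y, z].
In Python, from cell import * gives the robot as it stands. The module is installed in compiled form; this text tells all that it offers.
- The arm moves only by the tool jog_arm, never from a script. Its argument "deltas" is a list of rows, each a list of 6 numbers: the shift along the tool's x, y, z in mm, then the turn, a rotation vector about the tool's x, y, z in degrees. In form: [[tx, ty, tz, rx, ry, rz], ...]. A call has 1 to 5 rows; each row is the pose to reach, as a shift and turn from the pose commanded when the call began, along the tool's axes at that moment; what a row does not reach only later rows make up. A row lasts 1/10 s, in which the tool goes at most 50 mm and 8.59 degrees, less where a joint would pass 70% of its speed; a pose out of reach is approached as far as the arm can. A call with a gripper value outside its range is refused whole. "gripper" is the opening, from -1 (shut) to 1 (fully open), set as the call begins (left out, the last holds). The fingers move at their own pace and stop on an object; "grip_force" is the grip in N (left out, the last holds). Time passes only in rows, so rows that repeat a pose let the fingers close. It gives the time, the measured TCP pose, the force and the opening at its end, in the units of the state.
- observe(): the state, without advancing time (a new reading comes with each control period).
- get_image(name): name is "side" or "top"; returns the picture (384x512x3 uint8, blue, green, red); there is no depth.
- camera_info(name): a dict with "fx", "fy", "cx", "cy" (pixels), "eye" and "attitude" of the camera in the world. Camera axes: x right, y up, looking along -z (the intrinsics and any distortion apply to the point x, -y, -z); pixel columns grow to the right and rows downward; lengths in m; the calibration is good to about 2 mm. A picture is of the moment at which its call begins. camera_info takes no time and is no camera call.
- sign_off(): hands the job in, once; it reports no verdict.
The state is a dict: "time_s": time; "q": joint angles; "joint_velocities": joint speeds; "joint_torque": joint torques, N m; "eef_pos": TCP position; "eef_rot": TCP orientation; "force": force on the tool from outside, world axes, zero at the start; "torque": the same for the moment, N m; "finger_gap": finger opening in m.
Only numpy, scipy, OpenCV 4.12 (cv2) and the standard library are available. Lean on these libraries where they do the work, as an engineer would, in place of code of your own. Each camera call takes 0.05 s, during which the arm holds its last target.

## Task

All four lenses on the turntable stand in each other's notches. Put them in order of size: the largest in the notch beside the brass index tab, then, going clockwise seen from above, the second largest, the third and the smallest, each standing squarely down in its notch; the empty lens rest beside the turntable is there to park a lens meanwhile. Keep every lens upright, never tipping it over or laying it on its glass, leave the occluder, the lens measure and the retinoscopy rack where they lie, and let go of everything at the end.

Things in the scene. Friction and masses are not known exactly. Their poses are not given: they have to be found in the camera images.
- lens_63_centre (a point): The largest of four upright round lenses in chrome rims: 63 mm in diameter, rim 14 mm thick (as all four), loose, about 90 g. Point: centre of the disc. y is the lens axis (through the glass, level while upright; both ways alike), z up at the start. Standing in any notch, the centre is 33.5 mm and the top 65.0 mm above the notch origin.
- lens_54_centre (a point): The second largest of four upright round lenses in chrome rims: 54 mm in diameter, rim 14 mm thick (as all four), loose, about 70 g. Point: centre of the disc. y is the lens axis (through the glass, level while upright; both ways alike), z up at the start. Standing in any notch, the centre is 28.7 mm and the top 55.7 mm above the notch origin.
- lens_45_centre (a point): The third largest of four upright round lenses in chrome rims: 45 mm in diameter, rim 14 mm thick (as all four), loose, about 52 g. Point: centre of the disc. y is the lens axis (through the glass, level while upright; both ways alike), z up at the start. Standing in any notch, the centre is 23.9 mm and the top 46.4 mm above the notch origin.
- lens_36_centre (a point): The smallest of four upright round lenses in chrome rims: 36 mm in diameter, rim 14 mm thick (as all four), loose, about 38 g. Point: centre of the disc. y is the lens axis (through the glass, level while upright; both ways alike), z up at the start. Standing in any notch, the centre is 19.2 mm and the top 37.2 mm above the notch origin.
- turntable: Cast aluminium turntable, platter 260 mm across, its top 36 mm above the table; clamped, does not turn. Carries four alike notches a quarter turn apart, centres 95 mm from the hub, lens axes pointing to the hub. A brass index tab 26 mm wide sticks 40 mm out of its rim beside notch 1. Black hub knob 34 mm wide, 16 mm above the platter. Origin at the table under the hub, x towards the tab, z up.
- notch_1: Notch beside the brass tab. Like every notch: a cast saddle 46 mm long (x), 34 mm wide (y), fits any lens. Origin: lowest point of its floor, mid-length; x along the slot, y the axis of a lens standing in it, z up. Floor a shallow V rising 20 degrees to both x ends, centring the rim. Slot 20 mm wide, flared to 29 mm at the cheek tops 9 mm above the origin: fingers gripping a lens must stay above those.
- notch_2: Notch of the turntable next clockwise from notch 1 seen from above. Same saddle and axes as notch 1: origin at the lowest point of the floor, x along the slot, y across it (towards or away from the hub), z up.
- notch_3: Notch of the turntable opposite notch 1. Same saddle and axes as notch 1: origin at the lowest point of the floor, x along the slot, y across it (towards or away from the hub), z up.
- notch_4: Notch of the turntable opposite notch 2, last one clockwise. Same saddle and axes as notch 1: origin at the lowest point of the floor, x along the slot, y across it (towards or away from the hub), z up.
- rest_notch: Notch of the separate single lens rest, a cast aluminium foot 72 mm across fixed to the table beside the turntable, empty at the start. Same saddle, axes and height above the table (origin 46 mm up) as notch 1: x along the slot, y across it, z up.
Not all that is in view belongs to the job. What is shaped like the part that bears lens_45_centre but black or brown is not meant.

How it is judged:
By the outcome, as a careful person would: the job done as asked, in the order asked, and still so for the second after the job is handed in, with the robot touching nothing.
It also fails if it takes over 144 s, if anything falls off the work surface, if the arm or the gripper's body presses on something with over 40 N, if the wrist force passes 120 N, or if a joint passes its speed limit or range.

## Working session

There is one attempt and no reset: what is moved stays moved. The work goes in short steps, Python scripts to look and compute and a tool call to move; the robot and the scene stay as the last step left them, time stands still between calls to the robot, and variables do not carry over. Pictures are saved under pics/ and viewed, and the job is handed in when it is done.

Besides the shell and the picture viewer there is one more tool, called as name([rows], argument=value, ...), one row to a line, values as JSON. jog_arm: Moves the arm, as the interface text tells. Its arguments: {"type":"object","properties":{"deltas":{"type":"array","items":{"type":"array","items":{"type":"number"}}},"gripper":{"type":"number"},"grip_force":{"type":"number"}},"required":["deltas"]}

```bash
mkdir -p pics
python3 - <<'E'
from cell import *
import cv2
for n in("top","side"):
    im=get_image(n); cv2.imwrite(f"pics/{n}0.png",im); print(n,camera_info(n))
print(observe())
E
```

```text
top {'fx': 373.3899765948468, 'fy': 373.3899765948468, 'cx': 257.35013151271164, 'cy': 192.2068910732347, 'eye': array([ 0.38334459, -0.07358125,  1.15732907]), 'attitude': array([-0.69597214, -0.04890063,  0.07127943,  0.71284693])}
side {'fx': 486.69551446140184, 'fy': 486.69551446140184, 'cx': 256.11002631500537, 'cy': 188.02159344278198, 'eye': array([0.28395657, 0.7440575 , 0.81720619]), 'attitude': array([-0.1290987 , -0.0685913 ,  0.42390219,  0.89383203])}
{'time_s': 0.1, 'q': array([-1.30708128e+00,  3.59419147e-01,  1.51130633e+00, -2.85767499e-05,
        1.27252767e+00, -1.15081945e-01]), 'joint_velocities': array([-2.17763819e-03, -6.53489959e-05, -3.23490553e-03,  1.91562759e-03,
       -4.97376309e-04, -1.88011411e-04]), 'joint_torque': array([ 9.61738479e-04, -5.16355634e+01, -2.71406883e+01,  6.77621760e-02,
        2.76722736e-02, -2.94051119e-05]), 'eef_pos': array([ 0.22169653, -0.55681109,  0.19060875]), 'eef_rot': array([-8.26940744e-04,  9.82116526e-01,  1.88272252e-01, -7.52605706e-05]), 'force': array([-0.14551677, -0.25198209, -0.90990925]), 'torque': array([-0.04275374,  0.03101476,  0.05549975]), 'finger_gap': 0.0876562748781101}
```

View pics/top0.png

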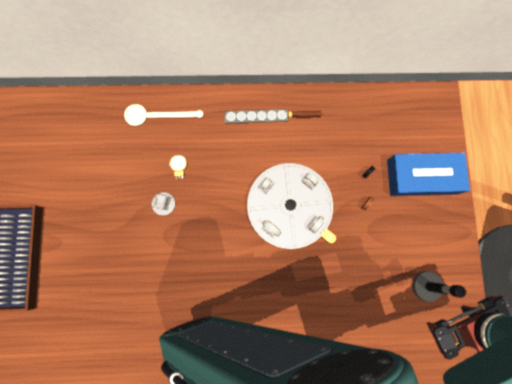

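View pics/side0.png

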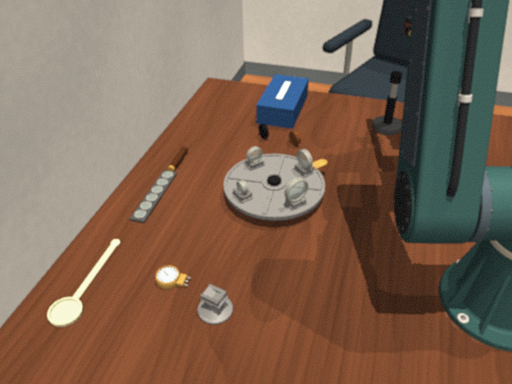

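The top view shows the turntable at (290,205), the brass tab at (329,236) and the empty rest at (163,203). The black and brown upright lookalikes at (369,171) and (367,203) are distractors. Next I'll enlarge the views and set up the projection helpers.

```bash
cat > h.py <<'E'
import numpy as np, cv2
from scipy.spatial.transform import Rotation as R
from cell import *
def cam(n):
    c=camera_info(n); w,x,y,z=c['attitude']
    return c, R.from_quat([x,y,z,w]).as_matrix(), np.array(c['eye'])
def proj(n,P):
    c,M,e=cam(n); p=(np.atleast_2d(P)-e)@M
    return np.c_[c['cx']+c['fx']*p[:,0]/-p[:,2], c['cy']-c['fy']*p[:,1]/-p[:,2]]
def back(n,uv,z):
    c,M,e=cam(n); uv=np.atleast_2d(uv)
    d=np.c_[(uv[:,0]-c['cx'])/c['fx'],-(uv[:,1]-c['cy'])/c['fy'],-np.ones(len(uv))]@M.T
    return e+d*((z-e[2])/d[:,2])[:,None]
def crop(n,x0,y0,x1,y1,s,f,pts=None):
    im=get_image(n) if isinstance(n,str) else n
    o=cv2.resize(im[y0:y1,x0:x1],None,fx=s,fy=s,interpolation=cv2.INTER_CUBIC)
    if pts is not None:
        for u,v in pts: cv2.circle(o,(int(round((u+.5-x0)*s)),int(round((v+.5-y0)*s))),2,(0,0,255),-1)
    cv2.imwrite('pics/'+f,o)
E
python3 - <<'E'
from h import *
print(camera_info('top').keys())
t=cv2.imread('pics/top0.png'); s=cv2.imread('pics/side0.png')
crop(t,240,155,345,255,6,'t_tt.png'); crop(s,215,135,335,225,6,'s_tt.png')
a=t[170:235,135:200]; b=s[255:330,150:240]
cv2.imwrite('pics/rest.png',np.hstack([cv2.resize(a,(390,390),interpolation=2),cv2.resize(b,(400,390),interpolation=2)]))
print(back('top',[[290,205],[329,236],[163,203]],[.036,.036,.046][0]))
print(back('top',[163,203],.046), back('side',[[274,181],[214,305]],.04))
E
```

```text
dict_keys(['fx', 'fy', 'cx', 'cy', 'eye', 'attitude'])
[[ 0.53409284 -0.20996918  0.036     ]
 [ 0.43754123 -0.32361404  0.036     ]
 [ 0.54876583  0.17323388  0.036     ]]
[[0.5472906  0.17103279 0.046     ]] [[ 0.53367999 -0.20721102  0.04      ]
 [ 0.54421223  0.20229576  0.04      ]]
```

View pics/t_tt.png

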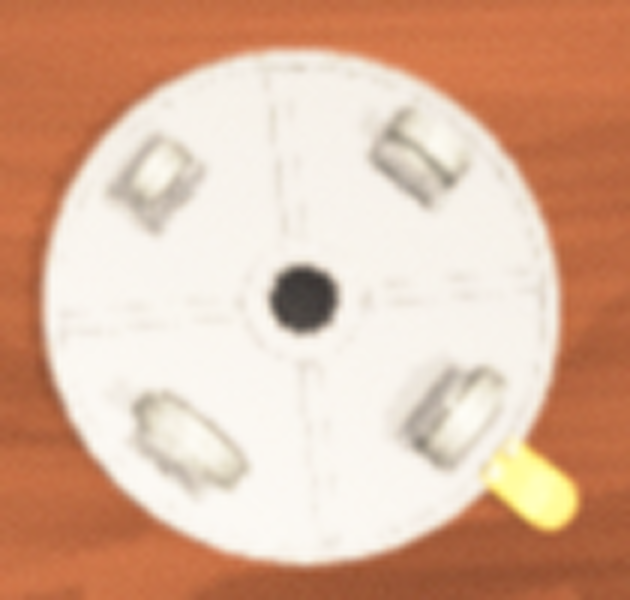

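View pics/s_tt.png

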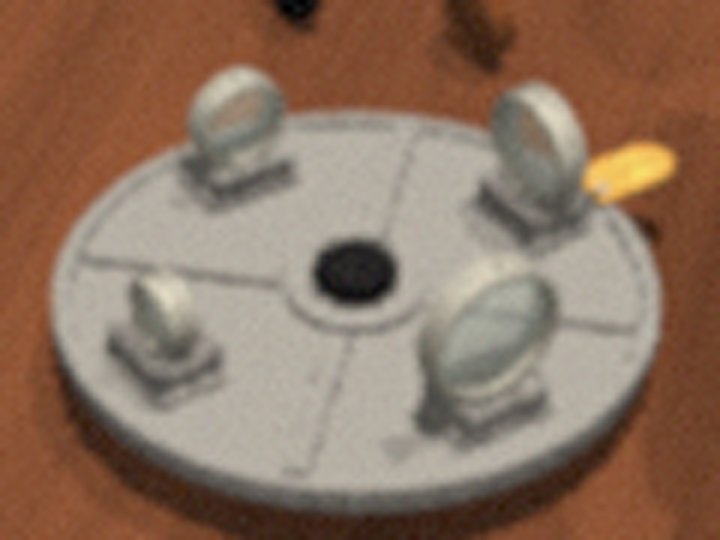

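View pics/rest.png

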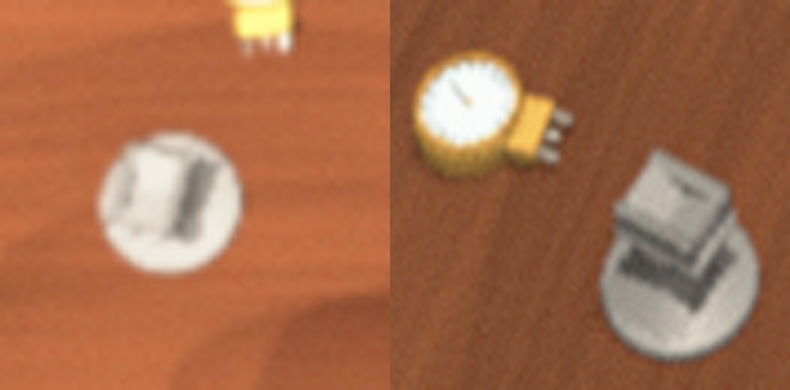

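The top view is seen from above with image up = +x. The tab, and so notch 1, is at lower right. Going clockwise, notch 2 is lower left (big lens), notch 3 is upper left (small lens) and notch 4 is upper right. Next I'll measure the platter, the tab, the rest and the lens sizes.

```bash
cat > fit.py <<'E'
from h import *
from scipy.optimize import least_squares
t=cv2.imread('pics/top0.png'); s=cv2.imread('pics/side0.png')
def mask(im): 
    hsv=cv2.cvtColor(im,cv2.COLOR_BGR2HSV); return ((hsv[...,1]<70)&(hsv[...,2]>70)).astype(np.uint8)
def contour(im,seed):
    m=mask(im); m=cv2.morphologyEx(m,cv2.MORPH_CLOSE,np.ones((3,3)))
    cs,_=cv2.findContours(m,cv2.RETR_EXTERNAL,cv2.CHAIN_APPROX_NONE)
    return [c[:,0,:] for c in cs if cv2.pointPolygonTest(c,seed,False)>0][0].astype(float)
def fitc(n,pts,z,R0,c0,fixR):
    # backproject contour to plane z, fit circle robustly
    P=back(n,pts,z)[:,:2]
    f=(lambda p: np.hypot(*(P-p[:2]).T)-(R0 if fixR else p[2]))
    r=least_squares(f,[*c0,R0],loss='soft_l1',f_scale=.001)
    return r.x, np.sqrt(np.median(f(r.x)**2))
c=contour(t,(290,190)); print('top platter',fitc('top',c,.036,.13,(.53,-.21),False))
c=contour(s,(274,200)); P=back('side',c,.036)
print('side platter (far edge)',fitc('side',c[c[:,1]<175],.036,.13,(.53,-.21),True))
print('side near at z0/z36')
c=contour(t,(160,212)); 
for z in(0,.01): print('foot',z,fitc('top',c,z,.036,(.55,.17),False))
hsv=cv2.cvtColor(t,cv2.COLOR_BGR2HSV)
m=((hsv[...,0]>18)&(hsv[...,0]<36)&(hsv[...,1]>70)&(hsv[...,2]>180)); m[:,:315]=0;m[:,345:]=0;m[:215]=0;m[250:]=0
v,u=np.nonzero(m); print('tab px',u.mean(),v.mean(),len(u),back('top',[u.mean(),v.mean()],.034))
E
python3 fit.py
```

```text
top platter (array([ 0.53449686, -0.2092411 ,  0.12946541]), np.float64(0.0006987322030246559))
side platter (far edge) (array([ 0.53312027, -0.20817216,  0.13      ]), np.float64(0.004592880624843199))
side near at z0/z36
foot 0 (array([0.55271662, 0.18093912, 0.0341895 ]), np.float64(0.0006523209081061576))
foot 0.01 (array([0.55125312, 0.17873977, 0.03389415]), np.float64(0.0006468187219911131))
tab px 328.57851239669424 235.91735537190084 121 [[ 0.43791685 -0.32279838  0.034     ]]
```

```bash
cat > ov.py <<'E'
from h import *
import sys
C=np.array([.5343,-.209]); 
def notches(a):
    return {i+1:(C+.095*np.array([np.cos(b),np.sin(b)]),b) for i,b in enumerate(np.deg2rad(a-90*np.arange(4)))}
def rect(xy,b,z=.055,L=.046,W=.034):
    y=np.array([np.cos(b),np.sin(b)]); x=np.array([-y[1],y[0]])
    P=[]
    for k in np.linspace(-1,1,15):
        for q in(-1,1):
            P+= [xy+x*k*L/2+y*q*W/2, xy+x*q*L/2+y*k*W/2]
    return np.c_[np.array(P),np.full(len(P),z)]
def lens(xy,b,d,h):
    y=np.array([np.cos(b),np.sin(b),0]); x=np.array([-y[1],y[0],0]); th=np.linspace(0,2*np.pi,60)
    c=np.r_[xy,.046+h]
    return np.vstack([c+q*.007*y+d/2*(np.cos(th)[:,None]*x+np.sin(th)[:,None]*[0,0,1]) for q in(-1,1)])
E
python3 - <<'E'
from ov import *
t=cv2.imread('pics/top0.png'); s=cv2.imread('pics/side0.png')
N=notches(-130.4)
S={63:(.063,.0335),54:(.054,.0287),45:(.045,.0239),36:(.036,.0192)}
asg={1:54,2:63,3:36,4:45}
L=np.vstack([lens(*N[i],*S[asg[i]]) for i in N]); Q=np.vstack([rect(*N[i]) for i in N])
crop(t,240,155,345,255,7,'o1.png',proj('top',np.vstack([Q])))
crop(s,215,135,335,225,6,'o2.png',proj('side',L))
asg={1:45,2:63,3:36,4:54}
L=np.vstack([lens(*N[i],*S[asg[i]]) for i in N])
crop(s,215,135,335,225,6,'o3.png',proj('side',L))
E
```

```text
(no output)
```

View pics/o1.png

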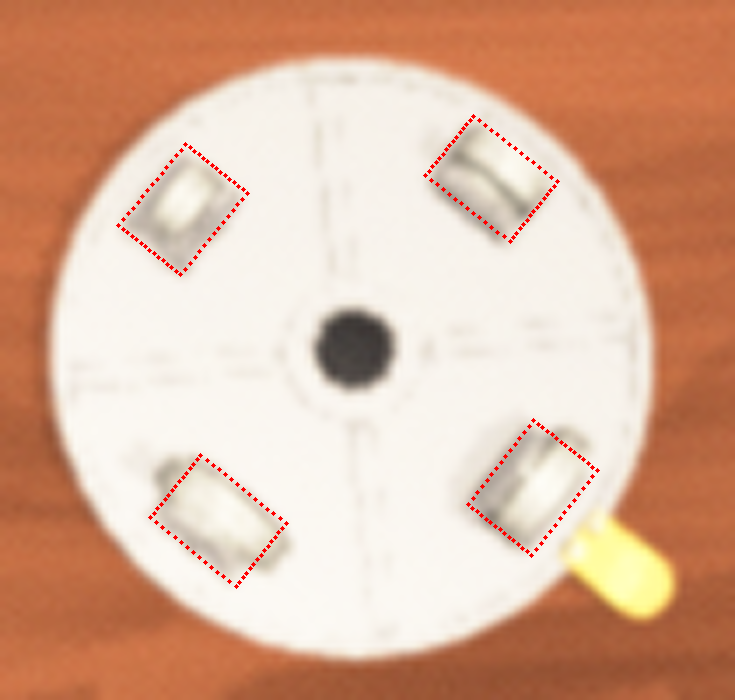

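View pics/o2.png

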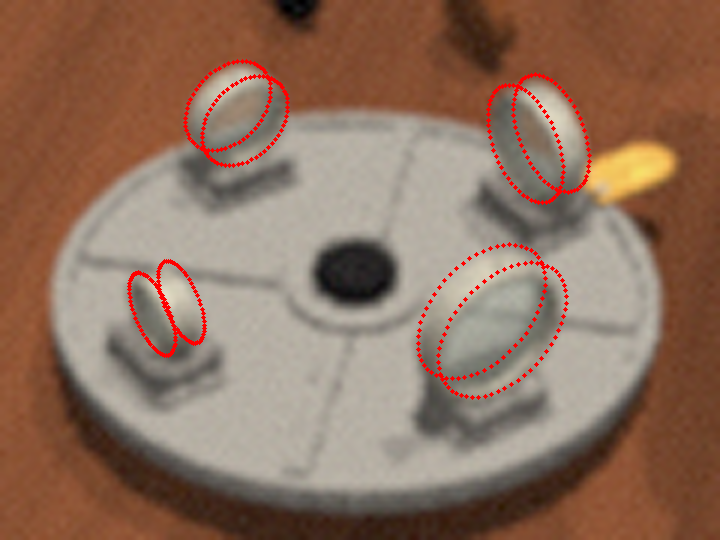

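View pics/o3.png

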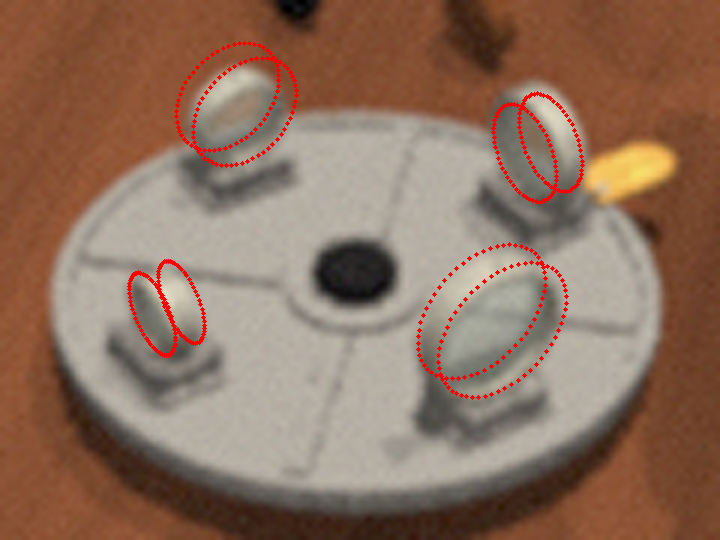

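The overlay settles it: N1=54, N2=63, N3=36, N4=45, so this is two swaps (63↔54 and 36↔45). Next is the rest's yaw.

Run:
```python
from ov import *
t=cv2.imread('pics/top0.png'); s=cv2.imread('pics/side0.png')
o=[]
for a in(-85,-75,-65):
  b=np.deg2rad(a); 
  for n,im,x0,y0 in(('top',t,140,180),('side',s,190,275)):
    c=np.array([.5515,.179])
    crop(im,x0,y0,x0+45,y0+50,6,'tmp.png',proj(n,np.vstack([rect(c,b), rect(c,b,.055,.046,.029)]))); o.append(cv2.imread('pics/tmp.png'))
cv2.imwrite('pics/r1.png',np.vstack([np.hstack(o[0::2]),np.hstack(o[1::2])]))
```

```text
(no output)
```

View pics/r1.png

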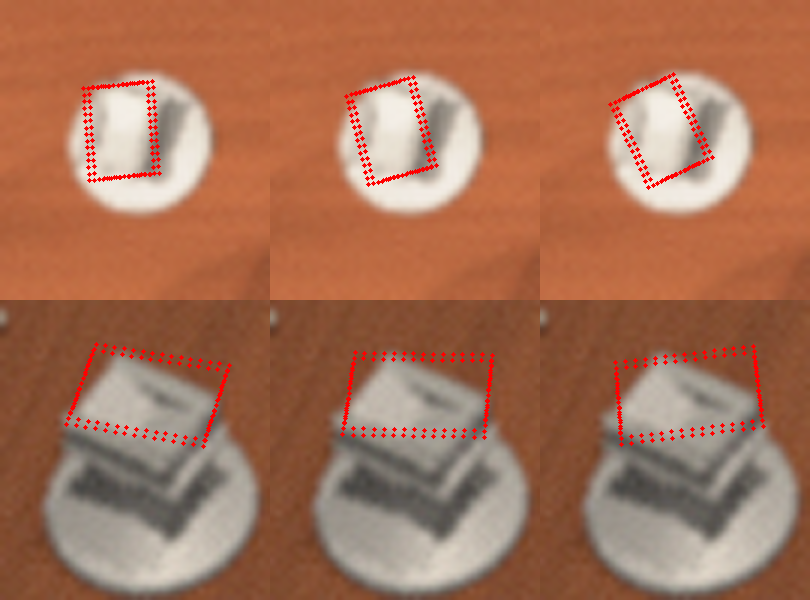

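Run:
```python
from ov import *
t=cv2.imread('pics/top0.png'); s=cv2.imread('pics/side0.png')
o=[]
for a in(-94,-99,-104):
  b=np.deg2rad(a); 
  th=np.linspace(0,2*np.pi,50)
  for n,im,x0,y0 in(('top',t,140,180),('side',s,190,275)):
    c=np.array([.551,.179])
    foot=np.c_[c[0]+.036*np.cos(th),c[1]+.036*np.sin(th),np.full(50,.01)]
    crop(im,x0,y0,x0+45,y0+50,6,'tmp.png',proj(n,np.vstack([rect(c,b), rect(c,b,.055,.046,.029),foot]))); o.append(cv2.imread('pics/tmp.png'))
cv2.imwrite('pics/r2.png',np.vstack([np.hstack(o[0::2]),np.hstack(o[1::2])]))
```

```text
(no output)
```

View pics/r2.png

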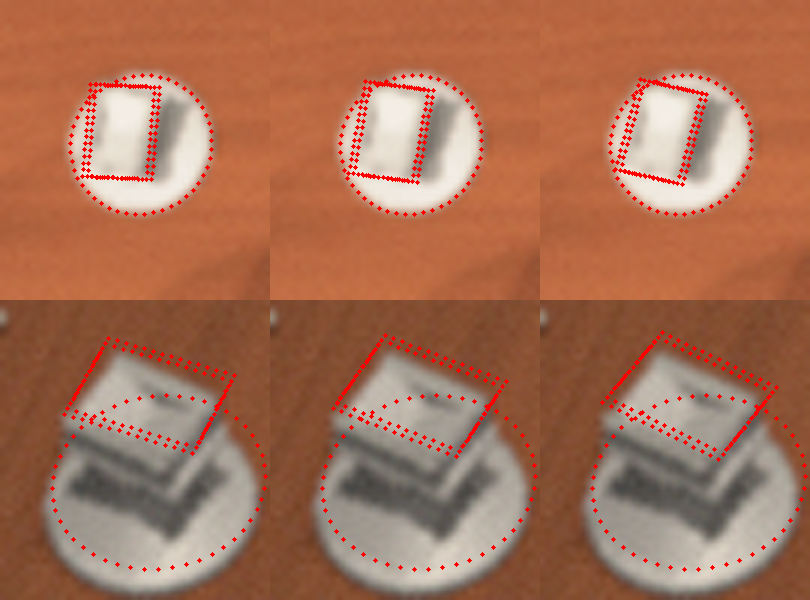

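Run:
```python
from ov import *
t=cv2.imread('pics/top0.png').astype(float); s=cv2.imread('pics/side0.png')
t2=(np.clip((t-120)/135,0,1)**2.5*255).astype(np.uint8)
b=np.deg2rad(-102); c=np.array([.551,.179])
o=[]
for p in(None,proj('top',np.vstack([rect(c,b),rect(c,b,.055,.046,.029)]))):
  crop(t2,147,188,179,220,12,'tmp.png',p); o.append(cv2.imread('pics/tmp.png'))
cv2.imwrite('pics/r3.png',np.hstack(o))
print(proj('top',[[.551,.179,.055],[.551,.175,.055]]))
```

```text
[[159.64229919 201.38983327]
 [161.00371222 201.36024226]]
```

View pics/r3.png

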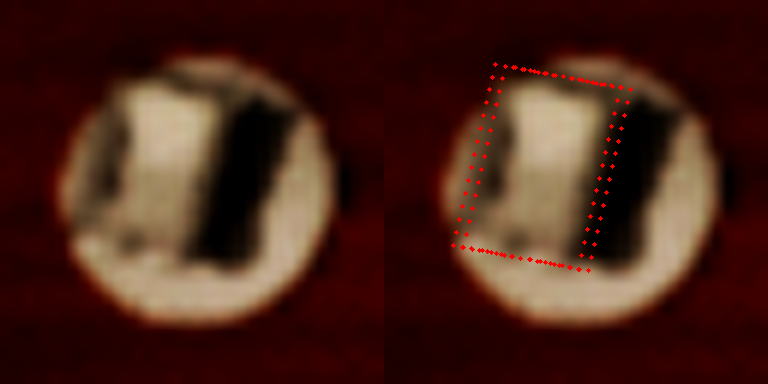

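Platter, tab and rest measurements agree with the stated sizes: platter radius 129.5 mm, tab centred 149 mm from the hub. Next I'll write the move-planning helper. I'll go first to above N1 (lens 54).

```bash
cat > plan.py <<'E'
from ov import *
NN=notches(-130.4)
YAW={1:49.6,3:49.6,2:-40.4,4:-40.4,'r':80.}
XY={i:NN[i][0] for i in NN}; XY['r']=np.array([.551,.1785])
def plan(site,h,z=None,dxy=(0,0)):
    """h: TCP height above notch origin, mm"""
    o=observe(); w,x,y,zz=o['eef_rot']; M=R.from_quat([x,y,zz,w])
    a=np.deg2rad(YAW[site]); ty=np.array([np.cos(a),np.sin(a),0]); tz=np.array([0,0,-1.]); tx=np.cross(ty,tz)
    T=R.from_matrix(np.c_[tx,ty,tz]); p=np.r_[XY[site]+np.array(dxy)/1e3,.046+h/1e3]
    d=M.inv().apply(p-o['eef_pos'])*1e3; rv=(M.inv()*T).as_rotvec(degrees=True)
    print(site,h,'delta',np.round(d,1),np.round(rv,1),'| t',round(o['time_s'],2),'pos',np.round(o['eef_pos'],4),'F',np.round(o['force'],1),'gap',round(o['finger_gap'],4))
if __name__=='__main__':
    import sys
    for k in sys.argv[1:]:
        s,h=k.split(':'); plan(int(s) if s!='r' else s,float(h))
E
python3 plan.py 1:150 r:150; python3 -c "
from plan import *
print(XY)"
```

```text
1 150.0 delta [ 335.1 -163.1   -5.1] [-0.000e+00 -1.000e-01 -1.179e+02] | t 0.1 pos [ 0.2217 -0.5568  0.1906] F [-0.1 -0.3 -0.9] gap 0.0877
r 150.0 delta [ 577.9 -561.4   -4.4] [-0.000e+00 -1.000e-01 -1.483e+02] | t 0.1 pos [ 0.2217 -0.5568  0.1906] F [-0.1 -0.3 -0.9] gap 0.0877
{1: array([ 0.47272861, -0.28134614]), 2: array([ 0.46195386, -0.14742861]), 3: array([ 0.59587139, -0.13665386]), 4: array([ 0.60664614, -0.27057139]), 'r': array([0.551 , 0.1785])}
```

```bash
sed -i "s/YAW={.*/YAW={1:-130.4,3:-130.4,2:-40.4,4:-40.4,'r':-100.}/" plan.py; python3 plan.py 1:150
```

```text
1 150.0 delta [ 335.1 -163.1   -5.1] [-0.1  0.  62.1] | t 0.1 pos [ 0.2217 -0.5568  0.1906] F [-0.1 -0.3 -0.9] gap 0.0877
```

jog_arm([
  [10,-5,-35,0,0,0],
  [40,-20,-65,0,0,8],
  [85,-40,-70,0,0,16],
  [130,-60,-70,0,0,24],
  [170,-82,-70,0,0,32],
], gripper=-0.1, grip_force=15)

```text
time_s: 0.6
eef_pos: [0.3506, -0.4173, 0.2615]
eef_rot: [0.0, 0.996, -0.093, 0.0]
force: [1.0, 0.7, -0.3]
finger_gap: 0.0514
```

```bash
python3 plan.py 1:150
```

```text
1 150.0 delta [  95.  -156.2   65.5] [-0.  -0.  29.8] | t 0.6 pos [ 0.3506 -0.4173  0.2615] F [ 1.   0.7 -0.3] gap 0.0514
```

jog_arm([
  [24,-39,15,0,0,7.5],
  [48,-78,32,0,0,15],
  [72,-117,48,0,0,22.5],
  [95,-156,65.5,0,0,29.8],
  [95,-156,65.5,0,0,29.8],
])

```text
time_s: 1.1
eef_pos: [0.4717, -0.2765, 0.1932]
eef_rot: [-0.002, 0.94, -0.342, -0.002]
force: [-1.1, 0.5, 0.0]
finger_gap: 0.0393
```

```bash
python3 plan.py 1:31
python3 - <<'E'
from plan import *
t=get_image('top'); s=get_image('side')
o=observe(); w,x,y,z=o['eef_rot']; M=R.from_quat([x,y,z,w]).as_matrix(); p=o['eef_pos']
P=np.vstack([p]+[p+M@np.array([dx,dy,0]) for dx in(-.01,.01) for dy in(-.02,.02)])
crop(t,235,150,355,260,5,'a1.png',proj('top',P)); crop(s,215,90,335,210,5,'a2.png',proj('side',P))
cv2.imwrite('pics/a.png',cv2.hconcat([cv2.resize(cv2.imread('pics/a1.png'),(400,367)),cv2.resize(cv2.imread('pics/a2.png'),(367,367))]))
E
```

```text
1 31.0 delta [  4.6   3.3 116.1] [-0.1  0.3  0.4] | t 1.1 pos [ 0.4717 -0.2765  0.1932] F [-1.1  0.5  0. ] gap 0.0393
```

View pics/a.png

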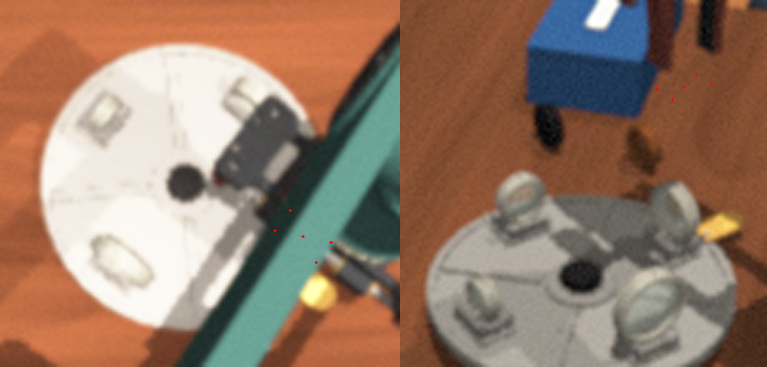

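Run:
```python
from plan import *
o=observe(); w,x,y,z=o['eef_rot']; M=R.from_quat([x,y,z,w]).as_matrix(); p=o['eef_pos']; g=o['finger_gap']/2
P=np.vstack([p+M@np.array([dx,dy,0]) for dx in(-.01,.01) for dy in(-g,g)])
s=get_image('side'); o2=observe(); print(p,o2['eef_pos'],proj('side',P))
crop(s,260,60,350,180,6,'b.png',proj('side',P))
```

```text
[ 0.47046618 -0.28100959  0.19516592] [ 0.47029916 -0.28221062  0.19577768] [[303.52001417 121.97609384]
 [316.22148885 117.183851  ]
 [298.50905683 118.45620373]
 [311.14171132 113.76376358]]
```

View pics/b.png

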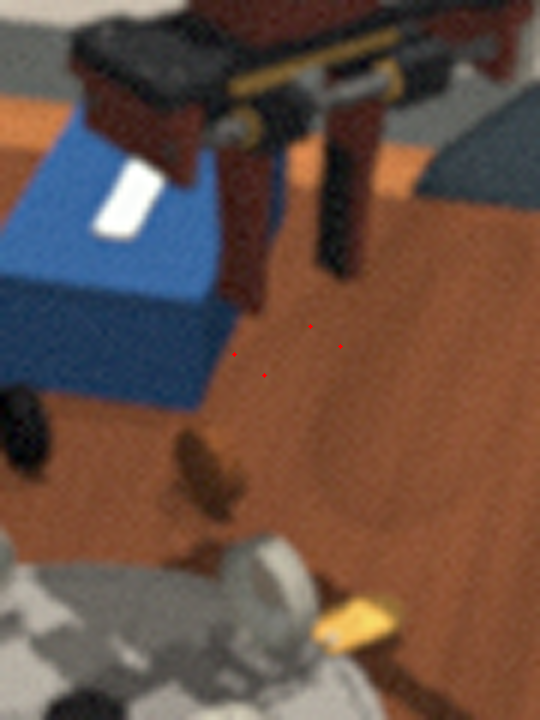

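The fingertips in the side view sit about 10 px higher than their projected position. Before descending I'll check this against the gripper body outline in both views.

Run:
```python
from plan import *
o=observe(); w,x,y,z=o['eef_rot']; M=R.from_quat([x,y,z,w]).as_matrix(); p=o['eef_pos']; g=o['finger_gap']/2
print(o['q'],p)
P=[p+M@np.array([dx,dy,0]) for dx in(-.01,.01) for dy in(-g,g)]
P+=[p+M@np.array([dx,dy,-.08]) for dx in np.linspace(-.0375,.0375,9) for dy in (-.089,.089)]
P+=[p+M@np.array([dx,dy,-.08]) for dx in(-.0375,.0375) for dy in np.linspace(-.089,.089,20)]
P+=[p+M@np.array([0,0,-d]) for d in(0,.02,.04,.06,.08)]
P=np.array(P)
t=get_image('top');s=get_image('side')
crop(s,225,20,365,180,5,'b1.png',proj('side',P)); crop(t,255,140,375,270,5,'b2.png',proj('top',P))
cv2.imwrite('pics/b3.png',np.hstack([cv2.resize(cv2.imread('pics/b1.png'),(400,457)),cv2.resize(cv2.imread('pics/b2.png'),(400,457))]))
```

```text
[-6.65917806e-01  2.81180295e-01  1.61568556e+00 -7.01888005e-04
  1.24526661e+00  1.60143026e+00] [ 0.47029916 -0.28221062  0.19577768]
```

View pics/b3.png

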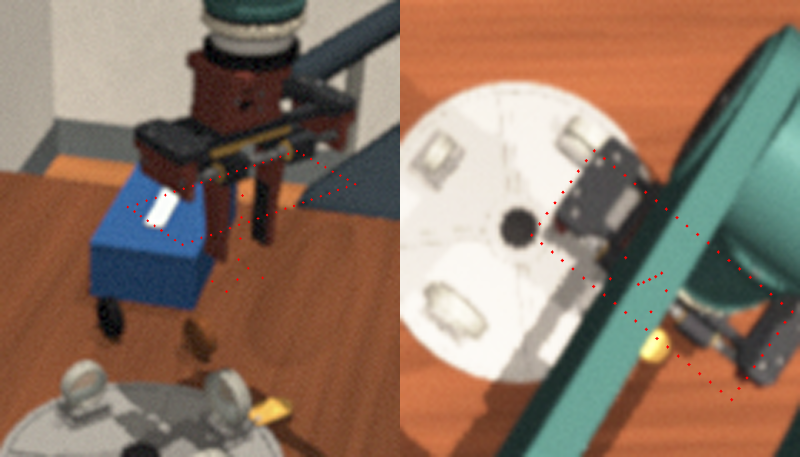

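```bash
cat > grip.py <<'E'
from plan import *
def pts(p,q,g):
    w,x,y,z=q; M=R.from_quat([x,y,z,w]).as_matrix(); p=np.array(p)
    P=[p+M@np.array([dx,dy,0]) for dx in(-.01,.01) for dy in(-g,g)]
    P+=[p+M@np.array([dx,dy,-.08]) for dx in np.linspace(-.0375,.0375,9) for dy in (-.089,.089)]
    P+=[p+M@np.array([dx,dy,-.08]) for dx in(-.0375,.0375) for dy in np.linspace(-.089,.089,20)]
    P+=[p+M@np.array([0,0,-d]) for d in(0,.02,.04,.06,.08)]
    return np.array(P)
E
python3 - <<'E'
from grip import *
t=cv2.imread('pics/top0.png');s=cv2.imread('pics/side0.png')
P=pts([.22169653,-.55681109,.19060875],[-8.2e-4,.982116,.188272,0],.044)
print(proj('top',P)[:4],proj('side',P)[:4])
crop(t,372,240,512,384,5,'c1.png',proj('top',P))
E
```

```text
[[425.83003448 327.53833899]
 [456.30875858 312.9808165 ]
 [422.17597531 319.8992424 ]
 [452.5941767  305.45369454]] [[426.01966413  89.08156239]
 [414.96189873  74.49785081]
 [418.76353664  89.46893263]
 [408.05546293  74.85371346]]
```

View pics/c1.png

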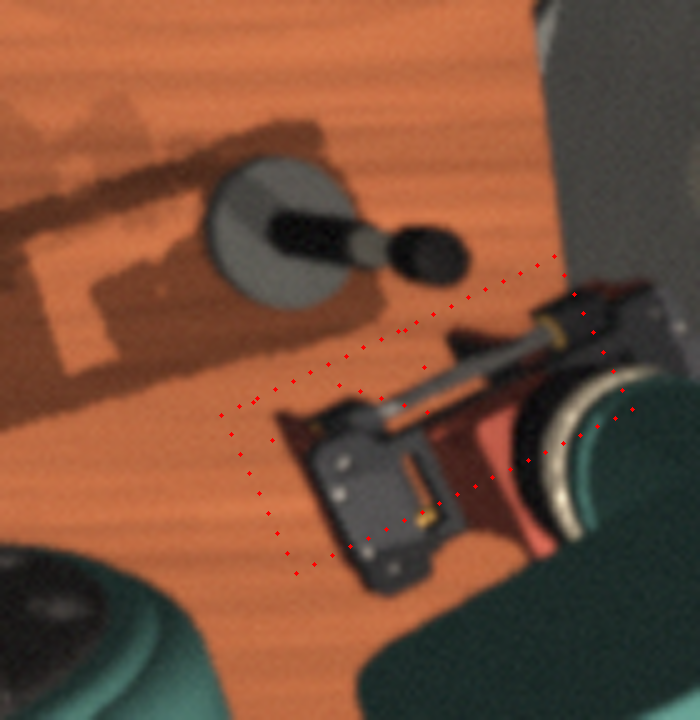

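```bash
python3 plan.py 1:75
```

```text
1 75.0 delta [ 0.6 -3.2 75.4] [ 0.  -0.   0.3] | t 1.35 pos [ 0.4702 -0.2834  0.1964] F [ 0.8 -0.6  0.4] gap 0.0397
```

jog_arm([
  [0.6,-3.2,38,0,0,0.3],
  [0.6,-3.2,75.4,0,0,0.3],
  [0.6,-3.2,75.4,0,0,0.3],
  [0.6,-3.2,75.4,0,0,0.3],
])

```text
time_s: 1.75
eef_pos: [0.4724, -0.2809, 0.1209]
eef_rot: [-0.0, 0.938, -0.346, -0.0]
force: [-0.2, -0.3, -0.1]
finger_gap: 0.0395
```

```bash
cat > look.py <<'E'
from grip import *
import sys
f=sys.argv[1]
s=get_image('side');t=get_image('top')
o=observe(); P=pts(o['eef_pos'],o['eef_rot'],o['finger_gap']/2)
u,v=map(int,proj('side',o['eef_pos'])[0]); a,b=map(int,proj('top',o['eef_pos'])[0])
P=P[:4]
crop(s,max(u-45,0),max(v-50,0),min(u+45,511),min(v+50,383),6,'x1.png',proj('side',P)); crop(t,a-50,b-50,a+50,b+50,5,'x2.png',proj('top',P))
A=cv2.imread('pics/x1.png');B=cv2.imread('pics/x2.png')
cv2.imwrite('pics/'+f,np.hstack([cv2.resize(A,(int(A.shape[1]*450/A.shape[0]),450)),cv2.resize(B,(390,450) if False else (390,390)).copy() if False else cv2.resize(B[:, :],(390,450))])[:, :800])
E
python3 look.py d1.png; python3 plan.py 1:31
```

```text
1 31.0 delta [-1.3  0.7 45.5] [-0.  -0.2 -0. ] | t 1.85 pos [ 0.4741 -0.2816  0.1225] F [0.7 0.3 0.1] gap 0.0399
```

View pics/d1.png

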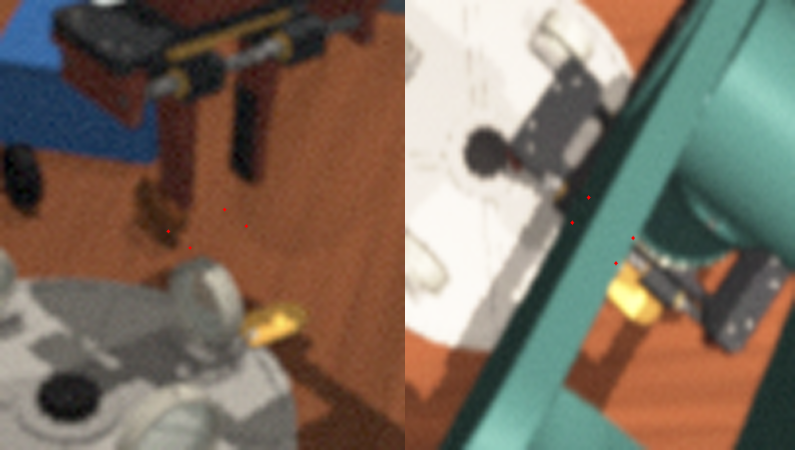

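jog_arm([
  [-1,0.5,22,0,0,0],
  [-1,0.5,45,0,0,0],
  [-1,0.5,45,0,0,0],
  [-1,0.5,45,0,0,0],
])

```text
time_s: 2.25
eef_pos: [0.4728, -0.2804, 0.0769]
eef_rot: [0.0, 0.939, -0.345, 0.001]
force: [0.6, -0.8, -0.2]
finger_gap: 0.0396
```

```bash
python3 look.py d2.png; python3 plan.py 1:31
```

```text
1 31.0 delta [-0.   0.9  0.3] [-0.  -0.2  0. ] | t 2.35 pos [ 0.4733 -0.2807  0.0773] F [0.6 0.  0.4] gap 0.0393
```

View pics/d2.png

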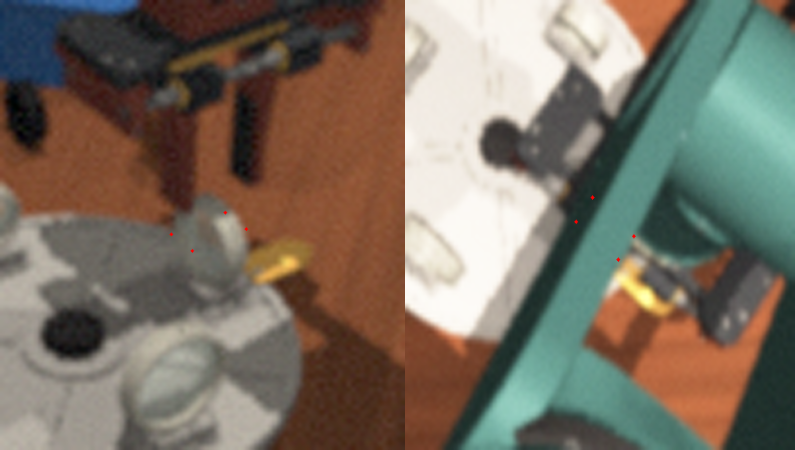

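Fingers appear about 20 mm higher than the reported TCP. I'll close gently here to see whether the lens is physically between the pads.

jog_arm([
  [0,0,0,0,0,0],
  [0,0,0,0,0,0],
  [0,0,0,0,0,0],
  [0,0,0,0,0,0],
  [0,0,0,0,0,0],
], gripper=-0.9, grip_force=4)

```text
time_s: 2.85
eef_pos: [0.4721, -0.2796, 0.0755]
eef_rot: [-0.0, 0.939, -0.345, -0.0]
force: [0.2, 0.1, -0.3]
finger_gap: 0.0055
```

```bash
python3 look.py d3.png; python3 plan.py 1:31
```

```text
1 31.0 delta [ 1.7  0.9 -1.6] [-0.  0.  0.] | t 2.95 pos [ 0.472  -0.2796  0.0754] F [-0.2 -0.  -0.7] gap 0.0048
```

View pics/d3.png

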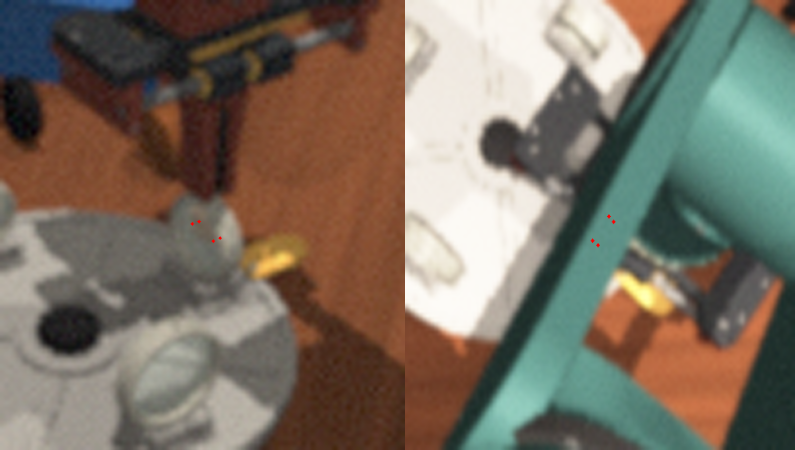

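Run:
```python
from grip import *
t=cv2.imread('pics/top0.png')
P=pts([.22169653,-.55681109,.19060875],[-8.2e-4,.982116,.188272,0],.044)
g=np.clip(t.astype(float)*1.8,0,255).astype(np.uint8)
crop(g,415,285,485,340,11,'c2.png',proj('top',P)[:4])
```

```text
(no output)
```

View pics/c2.png

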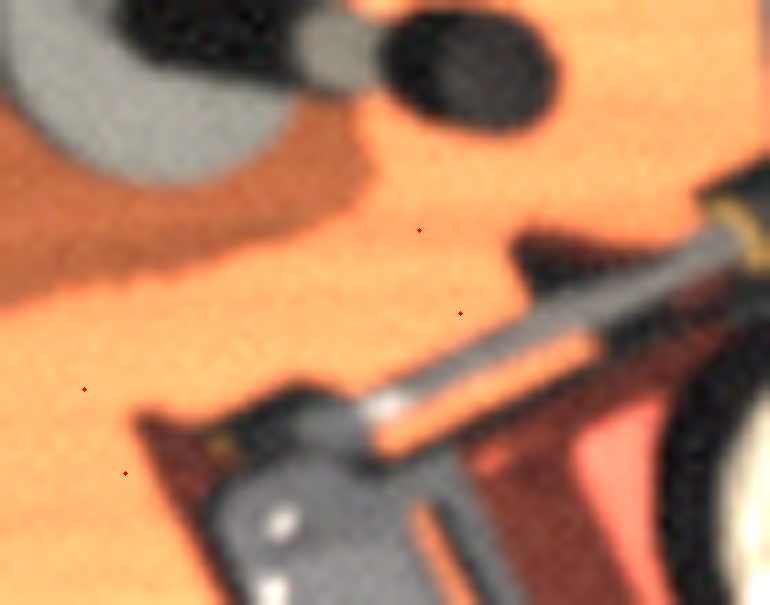

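Closing met nothing (gap 5 mm), so the reported TCP isn't where the fingertips physically are. I'll lift and find the offset by gently touching clear table between the turntable and the rest, with both cameras watching.

Run:
```python
import plan
plan.XY['t']=plan.np.array([.50,.03]); plan.YAW['t']=-100.
plan.plan('t',100)
plan.plan(1,110)
```

```text
t 100 delta [-179.1 -254.1  -70.5] [ -0.    0.  -30.4] | t 2.95 pos [ 0.472  -0.2796  0.0754] F [-0.2 -0.  -0.7] gap 0.0048
1 110 delta [  1.7   0.9 -80.6] [-0.  0.  0.] | t 2.95 pos [ 0.472  -0.2796  0.0754] F [-0.2 -0.  -0.7] gap 0.0048
```

jog_arm([
  [0,0,-40,0,0,0],
  [0,0,-75,0,0,0],
  [0,0,-75,0,0,0],
])

```text
time_s: 3.25
eef_pos: [0.475, -0.2819, 0.1549]
eef_rot: [0.001, 0.939, -0.345, 0.004]
force: [-0.1, -0.2, 0.1]
finger_gap: 0.0045
```

Run:
```python
import plan
plan.XY['t']=plan.np.array([.50,.03]); plan.YAW['t']=-100.
plan.plan('t',104)
```

```text
t 104 delta [-182.9 -253.9    3.5] [  0.1  -0.5 -30.3] | t 3.25 pos [ 0.475  -0.2819  0.1549] F [-0.1 -0.2  0.1] gap 0.0045
```

jog_arm([
  [-27,-37,0,0,0,-5],
  [-54,-74,0,0,0,-10],
  [-82,-112,0,0,0,-15],
  [-109,-150,0,0,0,-20],
  [-137,-190,0,0,0,-25],
])

```text
time_s: 3.75
eef_pos: [0.49, -0.0445, 0.1498]
eef_rot: [-0.0, 0.991, -0.132, -0.0]
force: [0.9, 0.5, 0.5]
finger_gap: 0.0044
```

Run:
```python
import plan
plan.XY['t']=plan.np.array([.50,.03]); plan.YAW['t']=-100.
plan.plan('t',104)
```

```text
t 104 delta [ -9.9 -74.5  -0.2] [-0.   0.  -5.2] | t 3.75 pos [ 0.49   -0.0445  0.1498] F [0.9 0.5 0.5] gap 0.0044
```

jog_arm([
  [-5,-37,20,0,0,-2.5],
  [-10,-72,60,0,0,-5.2],
  [-10,-72,100,0,0,-5.2],
  [-10,-72,120,0,0,-5.2],
  [-10,-72,120,0,0,-5.2],
])

```text
time_s: 4.25
eef_pos: [0.4966, 0.0267, 0.0273]
eef_rot: [-0.0, 0.996, -0.088, -0.004]
force: [-0.6, -0.4, -0.9]
finger_gap: 0.0045
```

```bash
python3 look.py e1.png; python3 -c "
from h import *
print(observe()['eef_pos'],observe()['force'])"
```

```text
[0.49968542 0.02593354 0.03022252] [0.71575122 0.17717385 0.71086648]
```

View pics/e1.png

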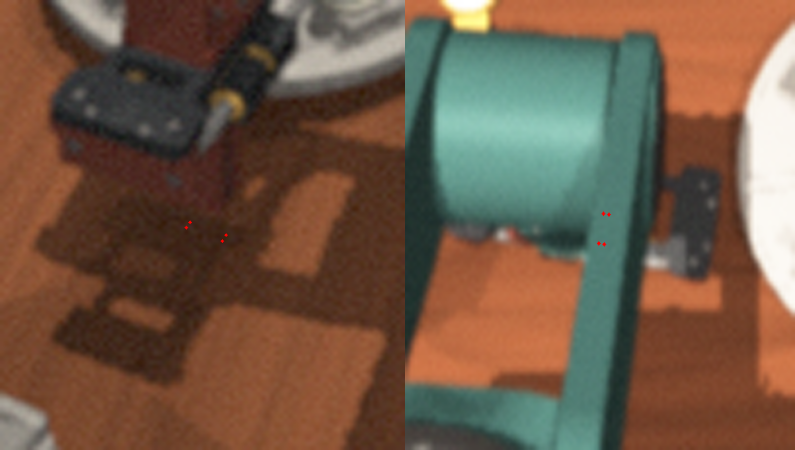

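jog_arm([
  [0,0,5,0,0,0],
  [0,0,10,0,0,0],
  [0,0,15,0,0,0],
  [0,0,20,0,0,0],
  [0,0,20,0,0,0],
])

```text
time_s: 4.85
eef_pos: [0.4996, 0.0259, 0.01]
eef_rot: [-0.0, 0.996, -0.089, -0.0]
force: [0.2, -0.9, 0.0]
finger_gap: 0.0044
```

```bash
python3 look.py e2.png; python3 -c "
from h import *
print(observe()['eef_pos'],observe()['force'])"
```

```text
[0.49998982 0.02591393 0.01038548] [-0.40352228  0.72157935 -0.12554506]
```

View pics/e2.png

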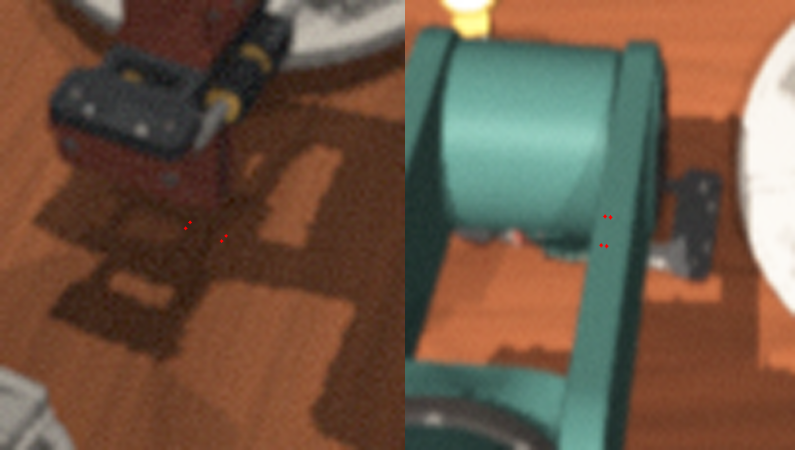

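jog_arm([
  [0,0,3,0,0,0],
  [0,0,6,0,0,0],
  [0,0,9,0,0,0],
])

```text
time_s: 5.25
eef_pos: [0.5002, 0.026, 0.0013]
eef_rot: [-0.0, 0.996, -0.088, 0.0]
force: [-0.5, 0.0, -0.3]
finger_gap: 0.0043
```

jog_arm([
  [0,0,2,0,0,0],
  [0,0,4,0,0,0],
])

```text
time_s: 5.45
eef_pos: [0.5, 0.026, -0.0028]
eef_rot: [-0.0, 0.996, -0.089, -0.0]
force: [-0.9, 0.7, 0.0]
finger_gap: 0.0043
```

jog_arm([
  [0,0,2,0,0,0],
  [0,0,4,0,0,0],
])

```text
time_s: 5.65
eef_pos: [0.5001, 0.026, -0.0067]
eef_rot: [-0.0, 0.996, -0.089, -0.0]
force: [-0.0, -0.1, 0.3]
finger_gap: 0.0047
```

Reported z is now below the table surface with no contact, so there is a real TCP offset. I'll continue down in small steps.

jog_arm([
  [0,0,2,0,0,0],
  [0,0,4,0,0,0],
])

```text
time_s: 5.85
eef_pos: [0.5001, 0.026, -0.0106]
eef_rot: [-0.0, 0.996, -0.088, 0.0]
force: [-0.1, -0.1, -0.2]
finger_gap: 0.0047
```

jog_arm([
  [0,0,2,0,0,0],
  [0,0,3,0,0,0],
])

```text
time_s: 6.05
eef_pos: [0.5, 0.026, -0.0137]
eef_rot: [-0.0, 0.996, -0.088, -0.0]
force: [-0.4, -0.2, -0.4]
finger_gap: 0.0047
```

jog_arm([
  [0,0,2,0,0,0],
  [0,0,2,0,0,0],
])

```text
time_s: 6.25
eef_pos: [0.4999, 0.026, -0.0157]
eef_rot: [-0.0, 0.996, -0.089, -0.0]
force: [0.2, 0.3, -0.6]
finger_gap: 0.0044
```

jog_arm([
  [0,0,2,0,0,0],
  [0,0,2,0,0,0],
])

```text
time_s: 6.45
eef_pos: [0.5, 0.026, -0.0177]
eef_rot: [-0.0, 0.996, -0.089, -0.0]
force: [0.3, 0.7, 0.1]
finger_gap: 0.0044
```

jog_arm([
  [0,0,1,0,0,0],
  [0,0,2,0,0,0],
])

```text
time_s: 6.65
eef_pos: [0.5002, 0.026, -0.0195]
eef_rot: [-0.0, 0.996, -0.088, 0.0]
force: [-0.3, -0.5, 0.1]
finger_gap: 0.0044
```

jog_arm([
  [0,0,1,0,0,0],
  [0,0,2,0,0,0],
])

```text
time_s: 6.85
eef_pos: [0.5001, 0.026, -0.0216]
eef_rot: [-0.0, 0.996, -0.088, -0.0]
force: [0.1, 0.7, 0.5]
finger_gap: 0.0043
```

jog_arm([
  [0,0,1,0,0,0],
  [0,0,1.5,0,0,0],
])

```text
time_s: 7.05
eef_pos: [0.5, 0.026, -0.0232]
eef_rot: [-0.0, 0.996, -0.089, -0.0]
force: [-0.8, 0.7, 0.0]
finger_gap: 0.0042
```

jog_arm([
  [0,0,1,0,0,0],
  [0,0,1,0,0,0],
])

```text
time_s: 7.25
eef_pos: [0.5, 0.026, -0.0241]
eef_rot: [-0.0, 0.996, -0.089, -0.0]
force: [-0.8, 0.3, -1.2]
finger_gap: 0.0043
```

```bash
python3 look.py e3.png
python3 - <<'E'
from h import *
s=get_image('side'); u,v=map(int,proj('side',[.5,.026,0])[0]); print(u,v)
g=np.clip(s.astype(float)*2,0,255).astype(np.uint8)
crop(g,u-50,v-50,u+40,v+40,8,'e4.png')
E
```

```text
261 259
```

View pics/e4.png

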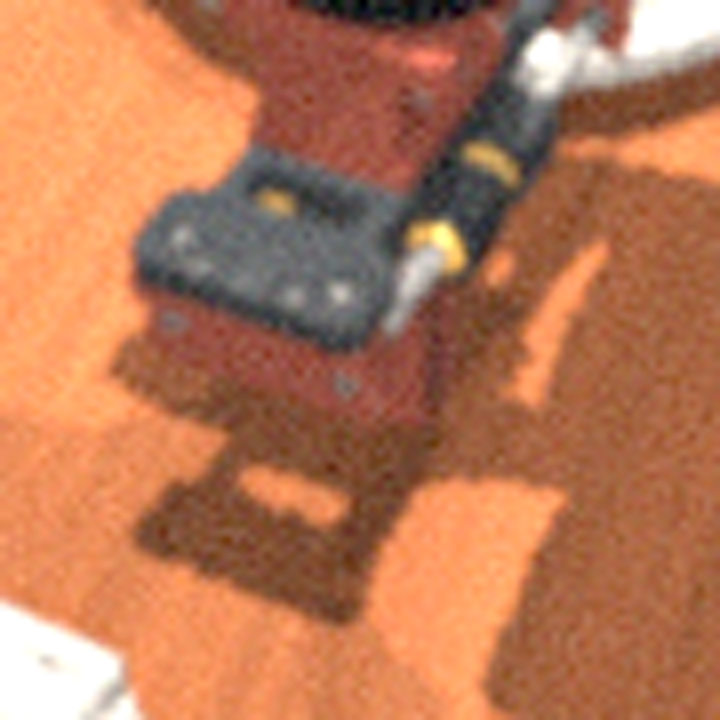

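jog_arm([
  [0,0,1,0,0,0],
  [0,0,1.5,0,0,0],
])

```text
time_s: 7.6
eef_pos: [0.5001, 0.026, -0.0256]
eef_rot: [-0.0, 0.996, -0.089, -0.0]
force: [0.3, 0.3, -0.1]
finger_gap: 0.0045
```

jog_arm([
  [0,0,1,0,0,0],
  [0,0,1.5,0,0,0],
])

```text
time_s: 7.8
eef_pos: [0.5, 0.026, -0.0271]
eef_rot: [-0.0, 0.996, -0.089, -0.0]
force: [-0.3, 0.1, -0.0]
finger_gap: 0.0046
```

jog_arm([
  [0,0,1,0,0,0],
  [0,0,1.5,0,0,0],
])

```text
time_s: 8.0
eef_pos: [0.5001, 0.0259, -0.0286]
eef_rot: [-0.0, 0.996, -0.089, -0.0]
force: [-0.3, -0.2, -1.0]
finger_gap: 0.0043
```

jog_arm([
  [0,0,1,0,0,0],
  [0,0,1.5,0,0,0],
])

```text
time_s: 8.2
eef_pos: [0.5001, 0.026, -0.0301]
eef_rot: [-0.0, 0.996, -0.089, -0.0]
force: [0.1, 0.2, 0.1]
finger_gap: 0.0043
```

jog_arm([
  [0,0,-3,0,0,8],
  [0,0,-3,0,0,16],
  [0,0,-3,0,0,24],
  [0,0,-3,0,0,32],
  [0,0,-3,0,0,40],
])

```text
time_s: 8.7
eef_pos: [0.5001, 0.0259, -0.027]
eef_rot: [-0.0, 0.905, -0.426, -0.0]
force: [0.3, 0.1, -0.6]
finger_gap: 0.0043
```

Run:
```python
from h import *
s=get_image('side'); o=observe(); print(o['eef_pos']); print(proj('side',o['eef_pos']))
g=np.clip(s.astype(float)*2,0,255).astype(np.uint8)
crop(g,205,190,315,290,7,'e5.png')
```

```text
[ 0.50002971  0.02596548 -0.02704876]
[[261.24678962 267.21188262]]
```

View pics/e5.png

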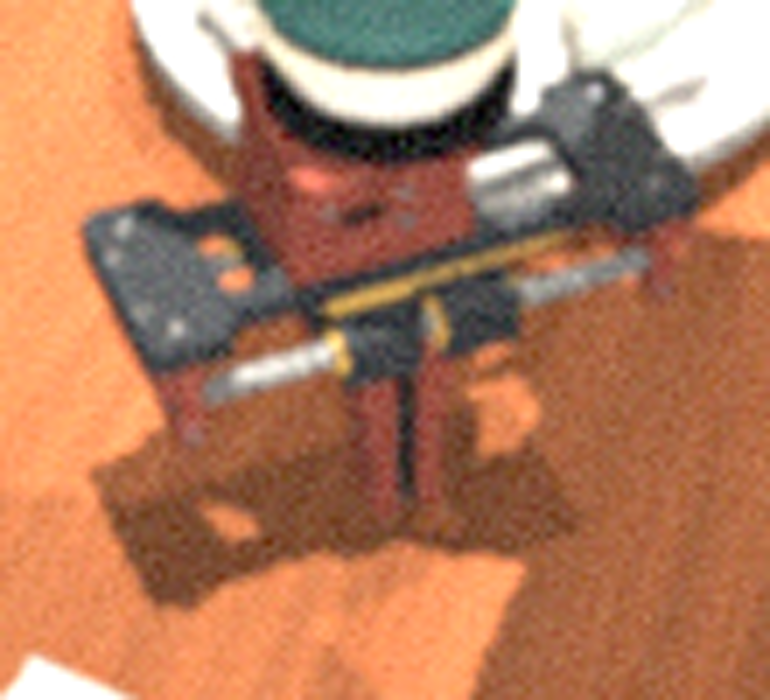

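jog_arm([
  [0,0,2,0,0,0],
  [0,0,3.5,0,0,0],
])

```text
time_s: 8.95
eef_pos: [0.5001, 0.0259, -0.0307]
eef_rot: [-0.0, 0.906, -0.422, -0.0]
force: [-0.1, -0.4, 0.5]
finger_gap: 0.0043
```

jog_arm([
  [0,0,1,0,0,0],
  [0,0,1.5,0,0,0],
])

```text
time_s: 9.15
eef_pos: [0.5001, 0.0259, -0.0311]
eef_rot: [-0.0, 0.906, -0.423, 0.0]
force: [-4.3, 0.3, 22.1]
finger_gap: 0.0042
```

jog_arm([
  [0,0,1,0,0,0],
  [0,0,1.5,0,0,0],
])

```text
time_s: 9.35
eef_pos: [0.5001, 0.0259, -0.0312]
eef_rot: [-0.0, 0.906, -0.423, 0.0]
force: [-7.9, -0.2, 41.4]
finger_gap: 0.0047
```

jog_arm([
  [0,0,1,0,0,0],
  [0,0,1,0,0,0],
])

```text
time_s: 9.55
eef_pos: [0.5002, 0.0259, -0.0312]
eef_rot: [-0.0, 0.906, -0.423, 0.001]
force: [-9.1, 0.4, 46.8]
finger_gap: 0.0043
```

Contact at reported z = −31 mm, so the real tips are 31 mm above the reported TCP. I'll back off the pressure, keep the tip at the table, and locate it in the image.

jog_arm([
  [0,0,-3,0,0,0],
  [0,0,-3,0,0,0],
])

```text
time_s: 9.75
eef_pos: [0.5006, 0.0259, -0.0308]
eef_rot: [-0.0, 0.906, -0.423, 0.001]
force: [0.5, -0.2, -0.1]
finger_gap: 0.0046
```

Run:
```python
from h import *
s=get_image('side'); o=observe(); print(o['eef_pos'],o['force'],o['q']); print(proj('side',o['eef_pos']+[0,0,.031]))
g=np.clip(s.astype(float)*2,0,255).astype(np.uint8)
crop(g,235,230,290,280,13,'e6.png',proj('side',o['eef_pos']+[0,0,.031]))
```

```text
[ 0.50063542  0.02592007 -0.03101689] [-2.45775321  0.28932363 14.21428871] [-8.62248620e-02  5.39492263e-01  1.93011225e+00  1.46302656e-04
  6.70794841e-01  2.35839235e+00]
[[260.91670984 259.07625534]]
```

View pics/e6.png

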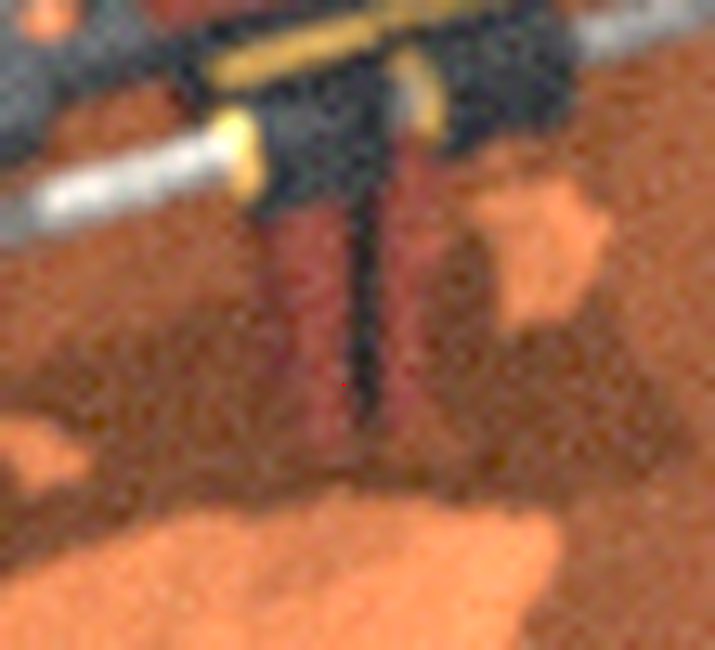

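The tip lines up laterally within 2–3 mm, after allowing for the side camera's known bias, and the start picture agrees. So it is a pure 31 mm tool-length offset, which I'll put into the planner before returning to N1.

```bash
sed -i "s/p=np.r_\[XY\[site\]+np.array(dxy)\/1e3,.046+h\/1e3\]/p=np.r_[XY[site]+np.array(dxy)\/1e3,.046+h\/1e3-.031]/" plan.py; grep -n "031" plan.py; python3 plan.py 1:110
```

```text
9:    T=R.from_matrix(np.c_[tx,ty,tz]); p=np.r_[XY[site]+np.array(dxy)/1e3,.046+h/1e3-.031]
1 110.0 delta [ 217.8  218.5 -156. ] [-0.  -0.  -9.7] | t 9.8 pos [ 0.5006  0.0259 -0.031 ] F [-2.5  0.3 14.2] gap 0.0045
```

jog_arm([
  [0,0,-40,0,0,0],
  [0,0,-85,0,0,0],
  [0,0,-130,0,0,0],
  [0,0,-160,0,0,0],
  [0,0,-160,0,0,0],
], gripper=-0.1, grip_force=15)

```text
time_s: 10.3
eef_pos: [0.5035, 0.0257, 0.1321]
eef_rot: [-0.001, 0.906, -0.423, 0.004]
force: [0.1, 0.2, -0.7]
finger_gap: 0.0384
```

```bash
python3 plan.py 1:110
```

```text
1 110.0 delta [215.7 220.7   7.1] [-0.3 -0.3 -9.7] | t 10.3 pos [0.5035 0.0257 0.1321] F [ 0.1  0.2 -0.7] gap 0.0384
```

jog_arm([
  [33,33,2,0,0,-2],
  [66,67,4,0,0,-4],
  [100,102,6,0,0,-6],
  [133,136,7,0,0,-8],
  [166,170,7,0,0,-9.7],
])

```text
time_s: 10.8
eef_pos: [0.4745, -0.2117, 0.1195]
eef_rot: [-0.0, 0.939, -0.345, -0.001]
force: [1.4, 0.1, 0.5]
finger_gap: 0.0397
```

```bash
python3 plan.py 1:110
```

```text
1 110.0 delta [43.7 54.3 -5.6] [0.  0.2 0.1] | t 10.8 pos [ 0.4745 -0.2117  0.1195] F [1.4 0.1 0.5] gap 0.0397
```

jog_arm([
  [22,28,0,0,0,0],
  [45,53,0,0,0,0],
  [45,53,0,0,0,0],
  [45,53,0,0,0,0],
])

```text
time_s: 11.2
eef_pos: [0.4748, -0.2798, 0.1197]
eef_rot: [-0.001, 0.938, -0.346, -0.001]
force: [0.2, 0.1, -1.2]
finger_gap: 0.0394
```

```bash
python3 plan.py 1:110
```

```text
1 110.0 delta [-0.6  2.5 -5.3] [-0.   0.2 -0.1] | t 11.2 pos [ 0.4748 -0.2798  0.1197] F [ 0.2  0.1 -1.2] gap 0.0394
```

jog_arm([
  [-0.6,2.5,35,0,0,0],
  [-0.6,2.5,70,0,0,0],
  [-0.6,2.5,73.5,0,0,0],
  [-0.6,2.5,73.5,0,0,0],
])

```text
time_s: 11.6
eef_pos: [0.4727, -0.2794, 0.047]
eef_rot: [-0.001, 0.939, -0.345, -0.002]
force: [0.6, -0.4, -0.6]
finger_gap: 0.0396
```

```bash
sed -i "s/P=P\[:4\]/P=P[:4]+[0,0,.031]/" look.py; python3 look.py f1.png; python3 plan.py 1:31
```

```text
1 31.0 delta [-1.3  1.2  3. ] [-0.  -0.1  0. ] | t 11.7 pos [ 0.4745 -0.2813  0.049 ] F [-0.3  0.3  0.4] gap 0.0393
```

View pics/f1.png

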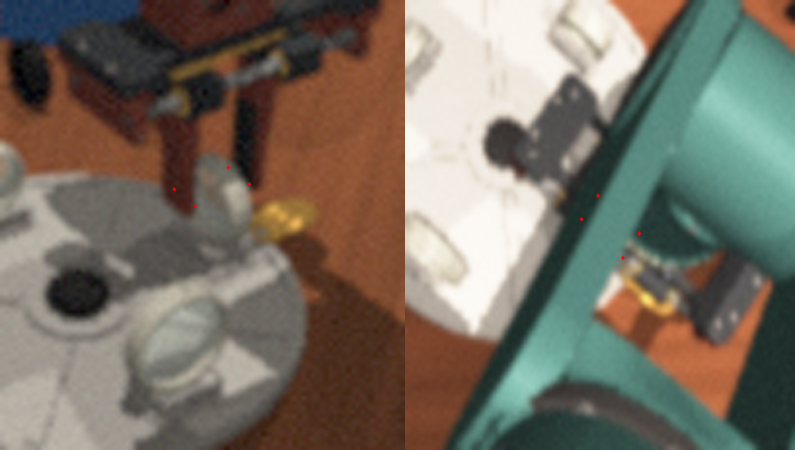

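The fingers now straddle lens 54 and the projected tip points match. I'll close on it here.

jog_arm([
  [-1.3,1.2,3,0,0,0],
  [-1.3,1.2,3,0,0,0],
  [-1.3,1.2,3,0,0,0],
  [-1.3,1.2,3,0,0,0],
  [-1.3,1.2,3,0,0,0],
], gripper=-1, grip_force=12)

```text
time_s: 12.2
eef_pos: [0.4722, -0.2818, 0.0455]
eef_rot: [0.0, 0.938, -0.346, 0.0]
force: [-0.1, 0.5, 4.3]
finger_gap: 0.0142
```

```bash
python3 plan.py 1:31
```

```text
1 31.0 delta [ 0.1 -0.7 -0.5] [-0.  -0.  -0.1] | t 12.2 pos [ 0.4722 -0.2818  0.0455] F [-0.1  0.5  4.3] gap 0.0142
```

Gap reads 14.2 mm, so the lens is held. Lifting it.

jog_arm([
  [0,0,-20,0,0,0],
  [0,0,-50,0,0,0],
  [0,0,-85,0,0,0],
  [0,0,-90,0,0,0],
  [0,0,-90,0,0,0],
])

```text
time_s: 12.7
eef_pos: [0.4726, -0.2821, 0.1359]
eef_rot: [0.0, 0.938, -0.346, 0.001]
force: [-0.1, -0.1, 0.0]
finger_gap: 0.0136
```

```bash
python3 look.py f2.png; python3 plan.py r:121
```

```text
r 121.0 delta [-237.3 -401.4   -1.7] [ -0.    0.1 -30.5] | t 12.8 pos [ 0.4711 -0.2809  0.1338] F [-0.1  0.6 -1. ] gap 0.0141
```

View pics/f2.png

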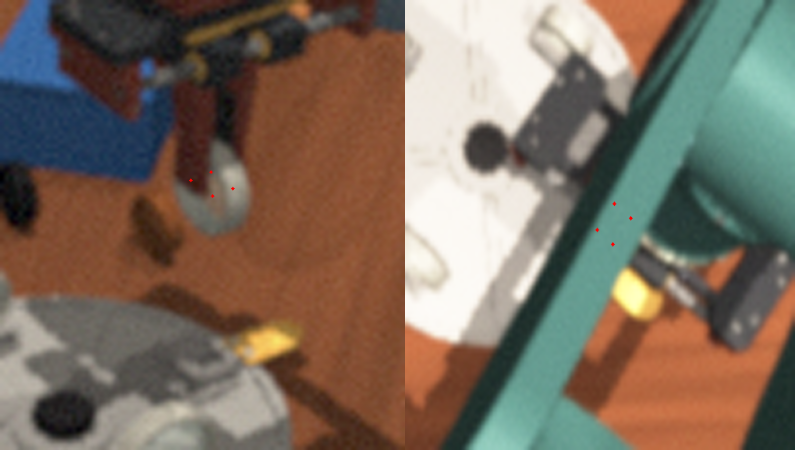

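Lens 54 is held upright. Carrying it to the rest.

jog_arm([
  [-22,-37,-3,0,0,-3],
  [-44,-74,-5,0,0,-6],
  [-66,-111,-5,0,0,-9],
  [-88,-148,-5,0,0,-12],
  [-110,-186,-5,0,0,-15],
])

```text
time_s: 13.3
eef_pos: [0.5075, -0.0668, 0.1381]
eef_rot: [-0.0, 0.976, -0.22, -0.002]
force: [1.0, -0.6, -0.2]
finger_gap: 0.0139
```

```bash
python3 plan.py r:121
```

```text
r 121.0 delta [ -65.7 -240.3    2.2] [  0.    0.2 -15.4] | t 13.3 pos [ 0.5075 -0.0668  0.1381] F [ 1.  -0.6 -0.2] gap 0.0139
```

jog_arm([
  [-13,-46,0,0,0,-3],
  [-26,-92,0,0,0,-6],
  [-40,-138,0,0,0,-9],
  [-53,-184,0,0,0,-12],
  [-65,-232,0,0,0,-15.4],
])

```text
time_s: 13.8
eef_pos: [0.5483, 0.1704, 0.1379]
eef_rot: [0.001, 0.996, -0.086, -0.002]
force: [0.9, -0.3, -0.2]
finger_gap: 0.0138
```

```bash
python3 plan.py r:121
```

```text
r 121.0 delta [ 1.2 -8.5  1.9] [0.1 0.2 0.1] | t 13.8 pos [0.5483 0.1704 0.1379] F [ 0.9 -0.3 -0.2] gap 0.0138
```

jog_arm([
  [0,0,0,0,0,0],
  [0,0,0,0,0,0],
  [0,0,0,0,0,0],
])

```text
time_s: 14.1
eef_pos: [0.5487, 0.1676, 0.1386]
eef_rot: [0.001, 0.996, -0.088, -0.001]
force: [-1.0, -0.3, 0.0]
finger_gap: 0.014
```

```bash
python3 plan.py r:66
```

```text
r 66.0 delta [  0.5 -11.2  57.6] [ 0.1  0.2 -0.1] | t 14.1 pos [0.5487 0.1676 0.1386] F [-1.  -0.3  0. ] gap 0.014
```

jog_arm([
  [0.5,-11.2,25,0,0,0],
  [0.5,-11.2,57,0,0,0],
  [0.5,-11.2,57,0,0,0],
  [0.5,-11.2,57,0,0,0],
])

```text
time_s: 14.5
eef_pos: [0.5515, 0.1781, 0.0827]
eef_rot: [0.0, 0.996, -0.089, -0.001]
force: [0.5, -0.6, -0.4]
finger_gap: 0.0141
```

```bash
python3 plan.py r:31;  python3 - <<'E'
from plan import *
s=get_image('side');t=get_image('top');print(observe()['eef_pos'])
b=np.deg2rad(-100)
crop(s,170,225,270,335,5,'g1.png',proj('side',rect(XY['r'],b))); crop(t,115,150,215,250,5,'g2.png',proj('top',rect(XY['r'],b)))
A=cv2.imread('pics/g1.png');B=cv2.imread('pics/g2.png')
cv2.imwrite('pics/g.png',np.hstack([cv2.resize(A,(400,440)),cv2.resize(B,(400,440))]))
E
```

```text
r 31.0 delta [-0.5 -0.3 36.7] [ 0.1  0.1 -0.2] | t 14.5 pos [0.5515 0.1781 0.0827] F [ 0.5 -0.6 -0.4] gap 0.0141
[0.5533177  0.17891415 0.08424957]
```

View pics/g.png

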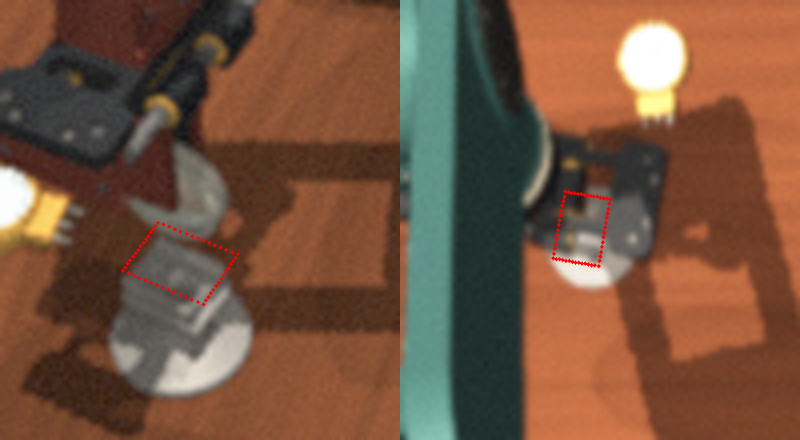

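```bash
python3 - <<'E'
from plan import *
s=get_image('side'); o=observe(); p=o['eef_pos']; print(p)
b=np.deg2rad(-100); h=(p[2]-.0455)
L=lens(XY['r'],b,.054,.0287+h); sh=np.array([-.7,2.7])
g=np.clip(s.astype(float)*1.6,0,255).astype(np.uint8)
crop(g,180,250,250,325,8,'g3.png',np.vstack([proj('side',L)+sh,proj('side',rect(XY['r'],b))+sh]))
E
python3 plan.py r:31
```

```text
[0.55362433 0.17919539 0.08449566]
r 31.0 delta [-2.5  1.2 38.5] [-0.  -0.1 -0.1] | t 14.65 pos [0.5536 0.1792 0.0845] F [-0.  -0.1 -0.4] gap 0.0143
```

View pics/g3.png

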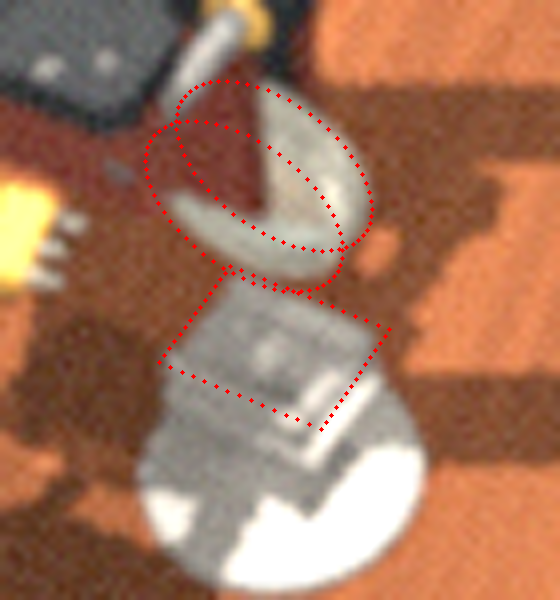

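jog_arm([
  [-2.5,-0.8,12,0,0,0],
  [-2.5,-0.8,24,0,0,0],
  [-2.5,-0.8,30,0,0,0],
  [-2.5,-0.8,30,0,0,0],
])

```text
time_s: 15.05
eef_pos: [0.5487, 0.1807, 0.0515]
eef_rot: [0.0, 0.996, -0.088, -0.001]
force: [0.6, -0.1, 0.4]
finger_gap: 0.0139
```

```bash
cat > near.py <<'E'
from plan import *
import sys
# near.py site diam hcent file shx shy : overlay of the seated model
site=sys.argv[1]; site=int(site) if site!='r' else site; d=float(sys.argv[2]); hc=float(sys.argv[3])
s=get_image('side'); t=get_image('top')
b=np.deg2rad(YAW[site]); sh=np.array([float(sys.argv[5]),float(sys.argv[6])])
u,v=map(int,proj('side',[*XY[site],.07])[0]); 
L=proj('side',lens(XY[site],b,d/1e3,hc/1e3))+sh
g=np.clip(s.astype(float)*1.4,0,255).astype(np.uint8)
crop(g,u-35,v-35,u+35,v+35,7,'n1.png'); crop(g,u-35,v-35,u+35,v+35,7,'n2.png',L)
A=cv2.imread('pics/n1.png');B=cv2.imread('pics/n2.png')
cv2.imwrite('pics/'+sys.argv[4],cv2.resize(np.hstack([A,B]),(800,400)))
E
python3 near.py r 54 28.7 g4.png -.7 2.7; python3 plan.py r:31
```

```text
r 31.0 delta [1.6 2.2 6.6] [ 0.  0. -0.] | t 15.15 pos [0.5498 0.181  0.0526] F [-0.3  0.7 -0.8] gap 0.0142
```

View pics/g4.png

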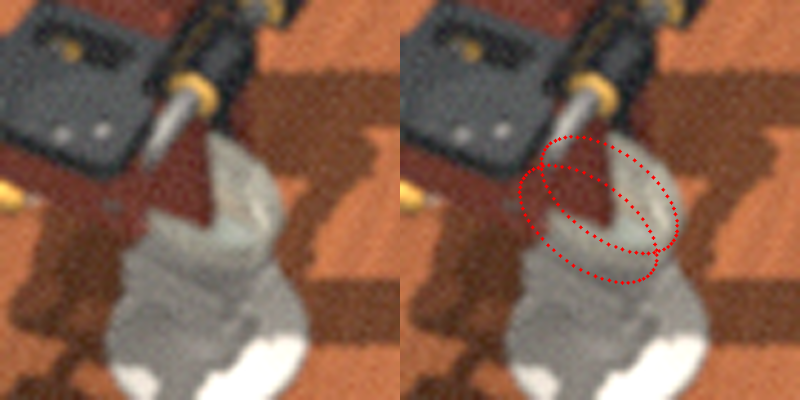

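jog_arm([
  [0,0,2,0,0,0],
  [0,0,4,0,0,0],
  [0,0,6,0,0,0],
  [0,0,6,0,0,0],
])

```text
time_s: 15.55
eef_pos: [0.5502, 0.181, 0.0469]
eef_rot: [-0.0, 0.996, -0.088, 0.0]
force: [1.3, -0.3, -1.0]
finger_gap: 0.014
```

```bash
python3 plan.py r:31
```

```text
r 31.0 delta [1.2 2.3 0.9] [-0.  -0.  -0.1] | t 15.55 pos [0.5502 0.181  0.0469] F [ 1.3 -0.3 -1. ] gap 0.014
```

jog_arm([
  [0,0,1,0,0,0],
  [0,0,1,0,0,0],
])

```text
time_s: 15.75
eef_pos: [0.5506, 0.181, 0.0466]
eef_rot: [-0.0, 0.996, -0.088, 0.001]
force: [0.4, -0.6, 3.9]
finger_gap: 0.014
```

jog_arm([
  [0,0,0,0,0,0],
  [0,0,0,0,0,0],
  [0,0,0,0,0,0],
  [0,0,0,0,0,0],
], gripper=-0.2)

```text
time_s: 16.15
eef_pos: [0.5499, 0.1809, 0.0459]
eef_rot: [-0.0, 0.996, -0.088, -0.0]
force: [0.6, 0.3, 0.3]
finger_gap: 0.0352
```

```bash
python3 near.py r 54 28.7 g5.png -.7 2.7; python3 plan.py r:31 r:120
```

```text
r 31.0 delta [ 1.4  2.2 -0.1] [-0.   0.  -0.1] | t 16.25 pos [0.55   0.1809 0.0459] F [ 0.7 -0.1 -0.1] gap 0.0349
r 120.0 delta [  1.4   2.2 -89.1] [-0.   0.  -0.1] | t 16.25 pos [0.55   0.1809 0.0459] F [ 0.7 -0.1 -0.1] gap 0.0349
```

View pics/g5.png

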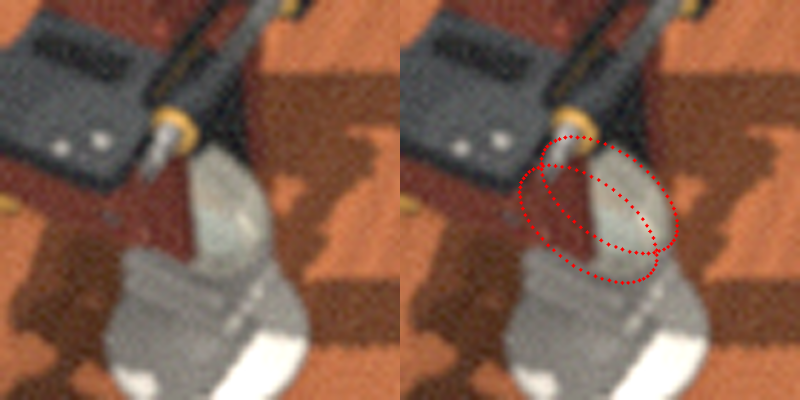

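jog_arm([
  [0,0,-25,0,0,0],
  [0,0,-60,0,0,0],
  [0,0,-95,0,0,0],
  [0,0,-105,0,0,0],
  [0,0,-105,0,0,0],
])

```text
time_s: 16.75
eef_pos: [0.5514, 0.1812, 0.1525]
eef_rot: [-0.001, 0.996, -0.088, 0.002]
force: [1.0, -0.7, -0.6]
finger_gap: 0.0354
```

```bash
python3 near.py r 54 28.7 g6.png -.7 2.7; python3 plan.py 2:120
```

```text
2 120.0 delta [-28.5 338.4  15. ] [ -0.    0.1 -59.7] | t 16.85 pos [0.5492 0.1808 0.1498] F [-0.9 -0.6 -0.3] gap 0.0355
```

View pics/g6.png

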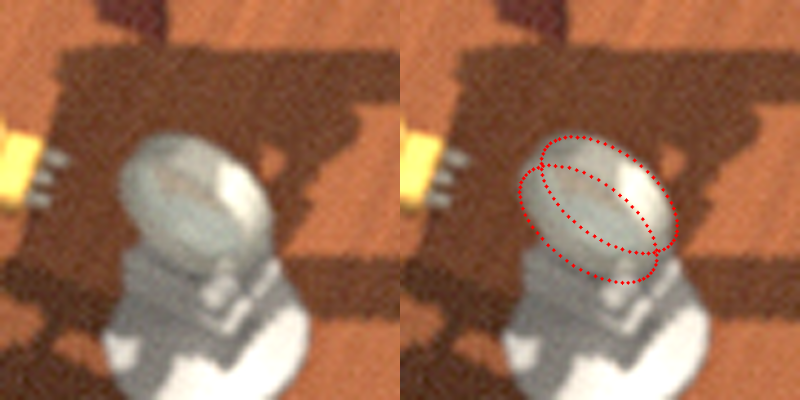

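Lens 54 stands seated in the rest. Next is lens 63 at N2.

jog_arm([
  [-4,42,0,0,0,-8],
  [-8,84,0,0,0,-16],
  [-12,127,0,0,0,-24],
  [-16,170,0,0,0,-32],
  [-20,212,0,0,0,-40],
])

```text
time_s: 17.35
eef_pos: [0.4915, -0.0242, 0.1489]
eef_rot: [-0.001, 0.966, 0.259, -0.002]
force: [0.1, 0.4, 0.7]
finger_gap: 0.0352
```

```bash
python3 plan.py 2:120
```

```text
2 120.0 delta [-87.2  92.   13.9] [ -0.2   0.1 -19.6] | t 17.35 pos [ 0.4915 -0.0242  0.1489] F [0.1 0.4 0.7] gap 0.0352
```

jog_arm([
  [-28,30,0,0,0,-7],
  [-57,61,0,0,0,-14],
  [-83,90,0,0,0,-19.6],
  [-83,90,0,0,0,-19.6],
  [-83,90,0,0,0,-19.6],
])

```text
time_s: 17.85
eef_pos: [0.4649, -0.1423, 0.1493]
eef_rot: [-0.001, 0.91, 0.415, -0.001]
force: [0.3, -0.6, -0.5]
finger_gap: 0.0353
```

```bash
python3 plan.py 2:40; python3 near.py 2 63 33.5 g7.png 0 1.3
```

```text
2 40.0 delta [-5.7  1.5 94.3] [-0.2  0.  -0.5] | t 17.85 pos [ 0.4649 -0.1423  0.1493] F [ 0.3 -0.6 -0.5] gap 0.0353
```

View pics/g7.png

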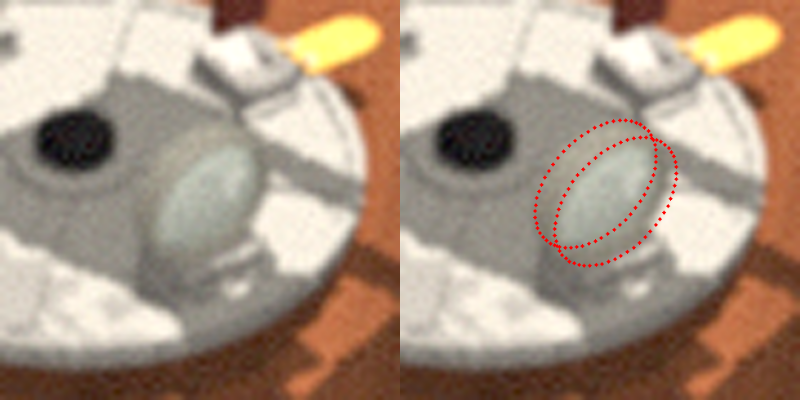

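jog_arm([
  [-5.7,1.5,25,0,0,-0.5],
  [-5.7,1.5,55,0,0,-0.5],
  [-5.7,1.5,80,0,0,-0.5],
  [-5.7,1.5,88,0,0,-0.5],
  [-5.7,1.5,88,0,0,-0.5],
])

```text
time_s: 18.45
eef_pos: [0.4627, -0.146, 0.0619]
eef_rot: [-0.001, 0.907, 0.421, -0.001]
force: [0.5, -0.4, 0.3]
finger_gap: 0.035
```

```bash
python3 plan.py 2:40; python3 near.py 2 63 33.5 g8.png 0 1.3
```

```text
2 40.0 delta [-1.6  0.4  6.9] [-0.2  0.   0.3] | t 18.45 pos [ 0.4627 -0.146   0.0619] F [ 0.5 -0.4  0.3] gap 0.035
```

View pics/g8.png

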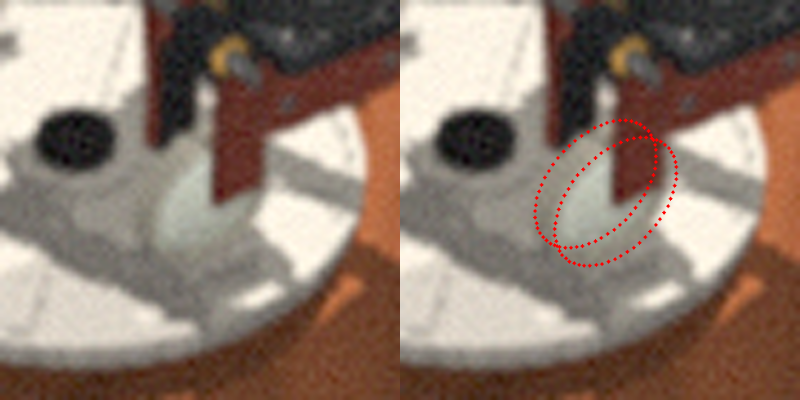

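jog_arm([
  [-1,0.4,4,0,0,0],
  [-1,0.4,7,0,0,0],
  [-1,0.4,7,0,0,0],
])

```text
time_s: 18.85
eef_pos: [0.4634, -0.1487, 0.0561]
eef_rot: [0.0, 0.907, 0.421, 0.0]
force: [-1.1, 0.1, 0.3]
finger_gap: 0.0352
```

jog_arm([
  [0,0,0,0,0,0],
  [0,0,0,0,0,0],
  [0,0,0,0,0,0],
  [0,0,0,0,0,0],
], gripper=-1, grip_force=14)

```text
time_s: 19.25
eef_pos: [0.4633, -0.1487, 0.0561]
eef_rot: [-0.0, 0.907, 0.421, 0.0]
force: [0.0, -0.2, 1.0]
finger_gap: 0.0139
```

```bash
python3 plan.py 2:40
```

```text
2 40.0 delta [ 0.  -1.9  1.1] [ 0.  -0.   0.2] | t 19.25 pos [ 0.4633 -0.1487  0.0561] F [ 0.  -0.2  1. ] gap 0.0139
```

jog_arm([
  [0,0,-20,0,0,0],
  [0,0,-50,0,0,0],
  [0,0,-75,0,0,0],
  [0,0,-75,0,0,0],
])

```text
time_s: 19.65
eef_pos: [0.4657, -0.1497, 0.1339]
eef_rot: [0.002, 0.907, 0.421, 0.002]
force: [-0.6, -0.4, 0.2]
finger_gap: 0.014
```

```bash
python3 near.py 2 63 33.5 g9.png 0 1.3;python3 plan.py 1:116
```

```text
1 116.0 delta [-95.3  92.7   0.1] [ 0.  -0.1 90.2] | t 19.75 pos [ 0.4635 -0.1487  0.131 ] F [ 0.5  0.3 -1.2] gap 0.0138
```

View pics/g9.png

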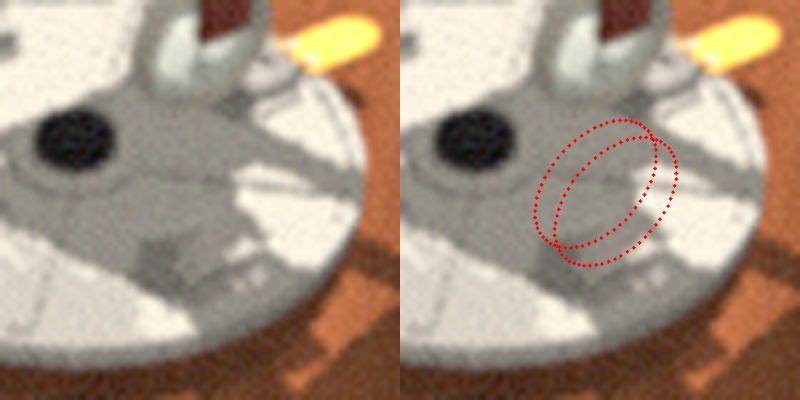

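Lens 63 is held and clear. Carrying it to N1 with a quarter turn.

jog_arm([
  [-10,10,-3,0,0,8.2],
  [-20,20,-5,0,0,16.4],
  [-30,30,-5,0,0,24.6],
  [-40,40,-5,0,0,32.8],
  [-50,50,-5,0,0,41],
])

```text
time_s: 20.25
eef_pos: [0.468, -0.2189, 0.1341]
eef_rot: [-0.001, 0.997, 0.074, -0.001]
force: [-1.5, -0.2, -0.9]
finger_gap: 0.014
```

```bash
python3 plan.py 1:116
```

```text
1 116.0 delta [-4.5 62.5  3. ] [-0.1  0.2 48.8] | t 20.25 pos [ 0.468  -0.2189  0.1341] F [-1.5 -0.2 -0.9] gap 0.014
```

jog_arm([
  [-1,12,0,0,0,8.2],
  [-2,24,0,0,0,16.4],
  [-3,36,0,0,0,24.6],
  [-4,48,0,0,0,32.8],
  [-4,58,0,0,0,41],
])

```text
time_s: 20.75
eef_pos: [0.4729, -0.2768, 0.1339]
eef_rot: [-0.001, 0.96, -0.28, -0.002]
force: [0.2, -0.7, -1.1]
finger_gap: 0.0137
```

jog_arm([
  [0,0,0,0,0,7],
  [0,0,0,0,0,7],
  [0,0,0,0,0,7],
])

```text
time_s: 21.05
eef_pos: [0.4732, -0.2763, 0.1346]
eef_rot: [-0.0, 0.943, -0.334, -0.001]
force: [-0.4, -0.7, -0.0]
finger_gap: 0.0136
```

```bash
python3 plan.py 1:56
```

```text
1 56.0 delta [ 3.   4.3 63.6] [-0.   0.2  1.4] | t 21.05 pos [ 0.4732 -0.2763  0.1346] F [-0.4 -0.7 -0. ] gap 0.0136
```

jog_arm([
  [3,4.3,25,0,0,1.4],
  [3,4.3,55,0,0,1.4],
  [3,4.3,63,0,0,1.4],
  [3,4.3,63,0,0,1.4],
])

```text
time_s: 21.45
eef_pos: [0.4724, -0.2809, 0.0715]
eef_rot: [-0.001, 0.938, -0.346, -0.002]
force: [-0.1, -1.4, -1.3]
finger_gap: 0.0141
```

```bash
python3 plan.py 1:41; python3 near.py 1 63 33.5 k1.png 0 1.3
```

```text
1 41.0 delta [ 0.6  0.1 15.5] [ 0.   0.2 -0.1] | t 21.45 pos [ 0.4724 -0.2809  0.0715] F [-0.1 -1.4 -1.3] gap 0.0141
```

View pics/k1.png

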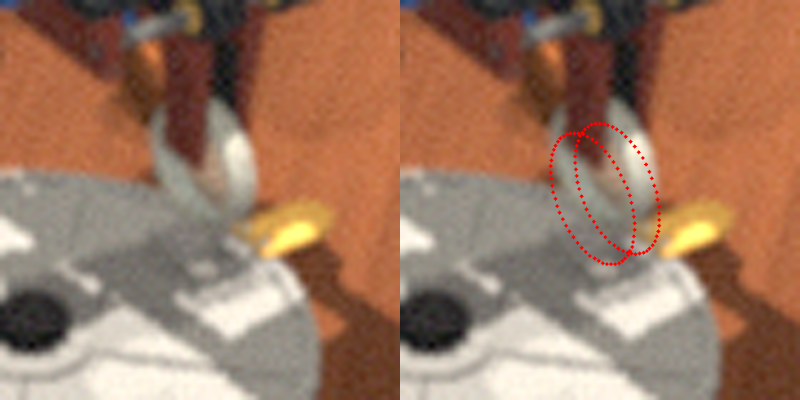

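jog_arm([
  [0.5,0,5,0,0,0],
  [0.5,0,10,0,0,0],
  [0.5,0,14,0,0,0],
  [0.5,0,14,0,0,0],
])

```text
time_s: 21.95
eef_pos: [0.4737, -0.2823, 0.0585]
eef_rot: [-0.0, 0.938, -0.347, -0.0]
force: [-1.3, 1.1, -1.9]
finger_gap: 0.014
```

```bash
python3 plan.py 1:41
```

```text
1 41.0 delta [-1.4 -0.   2.5] [-0.   0.1 -0.2] | t 21.95 pos [ 0.4737 -0.2823  0.0585] F [-1.3  1.1 -1.9] gap 0.014
```

jog_arm([
  [-0.7,0,1,0,0,0],
  [-1,0,2,0,0,0],
  [-1,0,2,0,0,0],
])

```text
time_s: 22.25
eef_pos: [0.4737, -0.2821, 0.0578]
eef_rot: [0.0, 0.938, -0.347, 0.0]
force: [-1.4, 1.5, 5.0]
finger_gap: 0.0136
```

```bash
python3 plan.py 1:41
```

```text
1 41.0 delta [-1.2 -0.   1.8] [-0.  -0.1 -0.2] | t 22.25 pos [ 0.4737 -0.2821  0.0578] F [-1.4  1.5  5. ] gap 0.0136
```

jog_arm([
  [0,0,0,0,0,0],
  [0,0,0,0,0,0],
  [0,0,0,0,0,0],
  [0,0,0,0,0,0],
], gripper=-0.2)

```text
time_s: 22.65
eef_pos: [0.4733, -0.2818, 0.0568]
eef_rot: [-0.0, 0.938, -0.347, -0.0]
force: [-0.3, -0.5, 0.4]
finger_gap: 0.035
```

jog_arm([
  [0,0,-25,0,0,0],
  [0,0,-60,0,0,0],
  [0,0,-90,0,0,0],
  [0,0,-90,0,0,0],
])

```text
time_s: 23.05
eef_pos: [0.476, -0.2839, 0.151]
eef_rot: [0.001, 0.938, -0.347, 0.004]
force: [1.3, -0.3, -0.2]
finger_gap: 0.0351
```

```bash
python3 plan.py r:110; python3 near.py 1 63 33.5 k2.png 0 1.3
```

```text
r 110.0 delta [-244.3 -399.8   24.3] [  0.1  -0.4 -30.6] | t 23.05 pos [ 0.476  -0.2839  0.151 ] F [ 1.3 -0.3 -0.2] gap 0.0351
```

View pics/k2.png

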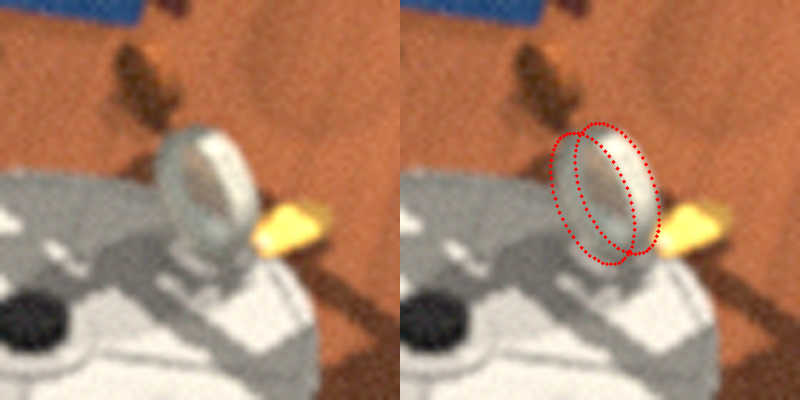

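Lens 63 is seated upright in N1. Going back to the rest for lens 54.

jog_arm([
  [-24,-40,0,0,0,-3],
  [-48,-80,0,0,0,-6],
  [-72,-120,0,0,0,-9],
  [-96,-160,0,0,0,-12],
  [-120,-200,0,0,0,-15],
])

```text
time_s: 23.65
eef_pos: [0.5111, -0.0499, 0.1452]
eef_rot: [-0.0, 0.975, -0.221, -0.002]
force: [0.4, -0.3, -0.2]
finger_gap: 0.0352
```

```bash
python3 plan.py r:120
```

```text
r 120.0 delta [ -62.4 -223.4   10.3] [  0.    0.2 -15.5] | t 23.65 pos [ 0.5111 -0.0499  0.1452] F [ 0.4 -0.3 -0.2] gap 0.0352
```

jog_arm([
  [-12,-43,0,0,0,-3],
  [-24,-86,0,0,0,-6],
  [-37,-130,0,0,0,-9],
  [-49,-173,0,0,0,-12],
  [-60,-220,0,0,0,-15.5],
])

```text
time_s: 24.15
eef_pos: [0.5519, 0.1737, 0.145]
eef_rot: [0.001, 0.996, -0.087, -0.002]
force: [0.6, -0.4, -0.4]
finger_gap: 0.0351
```

jog_arm([
  [0,0,0,0,0,0],
  [0,0,0,0,0,0],
])

```text
time_s: 24.35
eef_pos: [0.5521, 0.173, 0.1451]
eef_rot: [0.001, 0.996, -0.087, -0.002]
force: [-0.0, -0.4, 0.1]
finger_gap: 0.0353
```

```bash
sed -i "s/np.array(\[.551,.1785\])/np.array([.5505,.181])/" plan.py; python3 plan.py r:31
```

```text
r 31.0 delta [-2.7 -7.8 99.1] [0.1 0.2 0. ] | t 24.35 pos [0.5521 0.173  0.1451] F [-0.  -0.4  0.1] gap 0.0353
```

jog_arm([
  [-2.7,-7.8,25,0,0,0],
  [-2.7,-7.8,60,0,0,0],
  [-2.7,-7.8,88,0,0,0],
  [-2.7,-7.8,96,0,0,0],
  [-2.7,-7.8,96,0,0,0],
])

```text
time_s: 24.85
eef_pos: [0.5504, 0.1788, 0.0495]
eef_rot: [0.001, 0.996, -0.089, -0.002]
force: [-0.2, 0.8, 0.8]
finger_gap: 0.0351
```

```bash
python3 plan.py r:31
```

```text
r 31.0 delta [-0.3 -2.1  3.5] [ 0.1  0.2 -0.2] | t 24.85 pos [0.5504 0.1788 0.0495] F [-0.2  0.8  0.8] gap 0.0351
```

jog_arm([
  [0,-1.5,3,0,0,0],
  [0,-1.5,3,0,0,0],
])

```text
time_s: 25.05
eef_pos: [0.5536, 0.1819, 0.0491]
eef_rot: [-0.0, 0.996, -0.088, 0.001]
force: [-0.5, 0.5, 1.0]
finger_gap: 0.0355
```

jog_arm([
  [0,0,0,0,0,0],
  [0,0,0,0,0,0],
  [0,0,0,0,0,0],
  [0,0,0,0,0,0],
], gripper=-1)

```text
time_s: 25.45
eef_pos: [0.5528, 0.1821, 0.0484]
eef_rot: [-0.0, 0.996, -0.088, 0.0]
force: [-0.6, -0.9, 3.4]
finger_gap: 0.0138
```

```bash
python3 plan.py r:31
```

```text
r 31.0 delta [-2.   1.5  2.4] [-0.  -0.  -0.1] | t 25.45 pos [0.5528 0.1821 0.0484] F [-0.6 -0.9  3.4] gap 0.0138
```

jog_arm([
  [0,0,-20,0,0,0],
  [0,0,-50,0,0,0],
  [0,0,-80,0,0,0],
  [0,0,-85,0,0,0],
  [0,0,-85,0,0,0],
])

```text
time_s: 25.95
eef_pos: [0.5532, 0.1822, 0.1338]
eef_rot: [-0.0, 0.996, -0.088, 0.001]
force: [0.3, -0.4, -0.6]
finger_gap: 0.0136
```

```bash
python3 plan.py 2:118; python3 look.py k3.png
```

```text
2 118.0 delta [-31.9 340.5   0.4] [  0.   -0.1 -59.7] | t 25.95 pos [0.5532 0.1822 0.1338] F [ 0.3 -0.4 -0.6] gap 0.0136
```

View pics/k3.png

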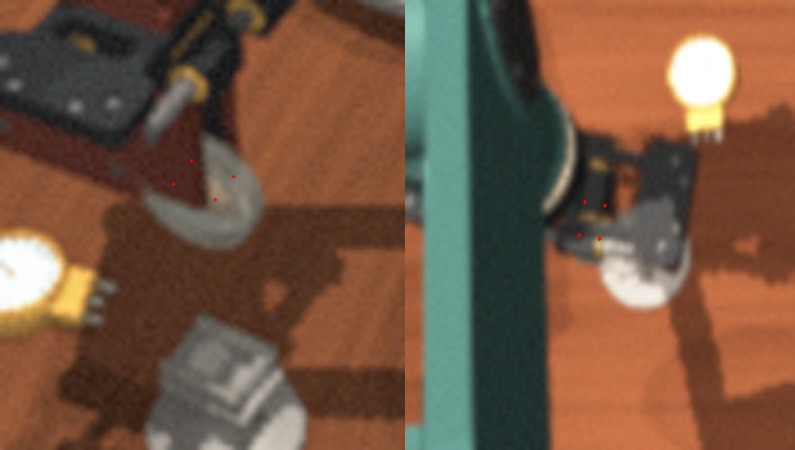

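jog_arm([
  [-4,42,0,0,0,-8],
  [-8,84,0,0,0,-16],
  [-12,127,0,0,0,-24],
  [-16,170,0,0,0,-32],
  [-20,212,0,0,0,-40],
])

```text
time_s: 26.55
eef_pos: [0.4938, -0.0233, 0.1313]
eef_rot: [-0.001, 0.966, 0.259, -0.001]
force: [1.4, 0.1, -0.5]
finger_gap: 0.0141
```

```bash
python3 plan.py 2:118
```

```text
2 118.0 delta [-89.7  91.6  -1.7] [ -0.1   0.1 -19.6] | t 26.55 pos [ 0.4938 -0.0233  0.1313] F [ 1.4  0.1 -0.5] gap 0.0141
```

jog_arm([
  [-29,30,0,0,0,-7],
  [-58,61,0,0,0,-14],
  [-88,91,0,0,0,-19.6],
  [-88,91,0,0,0,-19.6],
  [-88,91,0,0,0,-19.6],
])

```text
time_s: 27.05
eef_pos: [0.4632, -0.1448, 0.1316]
eef_rot: [-0.001, 0.91, 0.415, -0.001]
force: [0.5, 1.1, -0.7]
finger_gap: 0.0137
```

```bash
sed -i "/^XY=/s/$/; XY[2]=np.array([.463,-.148])/" plan.py; python3 plan.py 2:50
```

```text
2 50.0 delta [-2.5  2.2 66.6] [-0.2  0.  -0.6] | t 27.05 pos [ 0.4632 -0.1448  0.1316] F [ 0.5  1.1 -0.7] gap 0.0137
```

jog_arm([
  [-2.5,2.2,30,0,0,-0.5],
  [-2.5,2.2,60,0,0,-0.5],
  [-2.5,2.2,67,0,0,-0.5],
  [-2.5,2.2,67,0,0,-0.5],
])

```text
time_s: 27.45
eef_pos: [0.4632, -0.146, 0.0647]
eef_rot: [-0.002, 0.907, 0.421, -0.001]
force: [-0.1, -0.4, -0.5]
finger_gap: 0.0136
```

```bash
python3 plan.py 2:33.4; python3 near.py 2 54 28.7 k4.png 0 1.3
```

```text
2 33.4 delta [-1.6  1.2 16.2] [-0.2  0.   0.2] | t 27.45 pos [ 0.4632 -0.146   0.0647] F [-0.1 -0.4 -0.5] gap 0.0136
```

View pics/k4.png

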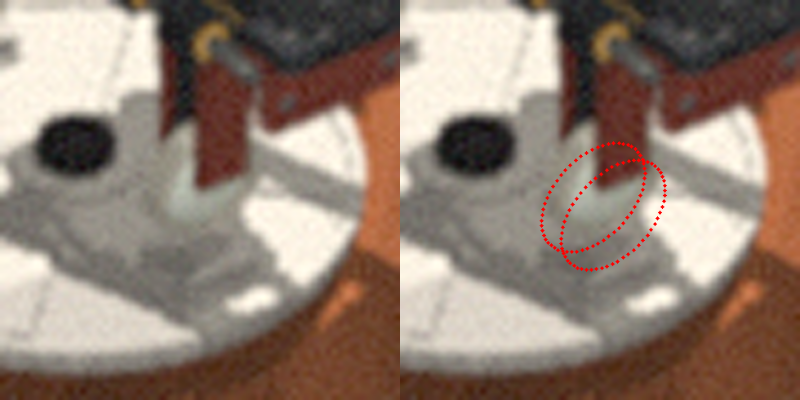

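jog_arm([
  [-1,1,5,0,0,0],
  [-1,1,10,0,0,0],
  [-1,1,15,0,0,0],
  [-1,1,15,0,0,0],
])

```text
time_s: 27.95
eef_pos: [0.4645, -0.1492, 0.051]
eef_rot: [-0.0, 0.907, 0.42, 0.0]
force: [-1.0, 1.4, 3.7]
finger_gap: 0.014
```

```bash
python3 plan.py 2:33.4
```

```text
2 33.4 delta [-0.  -1.9  2.6] [-0.  -0.   0.1] | t 27.95 pos [ 0.4645 -0.1492  0.051 ] F [-1.   1.4  3.7] gap 0.014
```

jog_arm([
  [0,-1,-1.5,0,0,0],
  [0,-2.2,-1.5,0,0,0],
  [0,-2.2,0,0,0,0],
  [0,-2.2,1.5,0,0,0],
  [0,-2.2,1.5,0,0,0],
])

```text
time_s: 28.45
eef_pos: [0.4628, -0.148, 0.0492]
eef_rot: [-0.0, 0.907, 0.421, -0.0]
force: [-1.0, 0.2, -0.6]
finger_gap: 0.0143
```

```bash
python3 plan.py 2:33.4
```

```text
2 33.4 delta [0.1 0.2 0.8] [-0.   0.   0.1] | t 28.45 pos [ 0.4628 -0.148   0.0492] F [-1.   0.2 -0.6] gap 0.0143
```

Now it goes in freely. Lowering the last bit and releasing.

jog_arm([
  [0,0,0.8,0,0,0],
  [0,0,0.8,0,0,0],
])

```text
time_s: 28.65
eef_pos: [0.463, -0.148, 0.0491]
eef_rot: [-0.0, 0.907, 0.421, 0.0]
force: [-1.9, 0.3, 4.6]
finger_gap: 0.014
```

jog_arm([
  [0,0,0,0,0,0],
  [0,0,0,0,0,0],
  [0,0,0,0,0,0],
  [0,0,0,0,0,0],
], gripper=-0.2)

```text
time_s: 29.05
eef_pos: [0.4629, -0.148, 0.0486]
eef_rot: [-0.0, 0.907, 0.421, -0.0]
force: [-0.2, -0.3, 0.0]
finger_gap: 0.035
```

jog_arm([
  [0,0,-25,0,0,0],
  [0,0,-60,0,0,0],
  [0,0,-95,0,0,0],
  [0,0,-95,0,0,0],
])

```text
time_s: 29.45
eef_pos: [0.4662, -0.1495, 0.1478]
eef_rot: [0.003, 0.907, 0.421, 0.003]
force: [1.1, -0.4, -0.3]
finger_gap: 0.0352
```

```bash
python3 plan.py 3:100; python3 near.py 2 54 28.7 k5.png 0 1.3
```

```text
3 100.0 delta [93.5 90.4 33.7] [ 0.3 -0.5 90.1] | t 29.45 pos [ 0.4662 -0.1495  0.1478] F [ 1.1 -0.4 -0.3] gap 0.0352
```

View pics/k5.png

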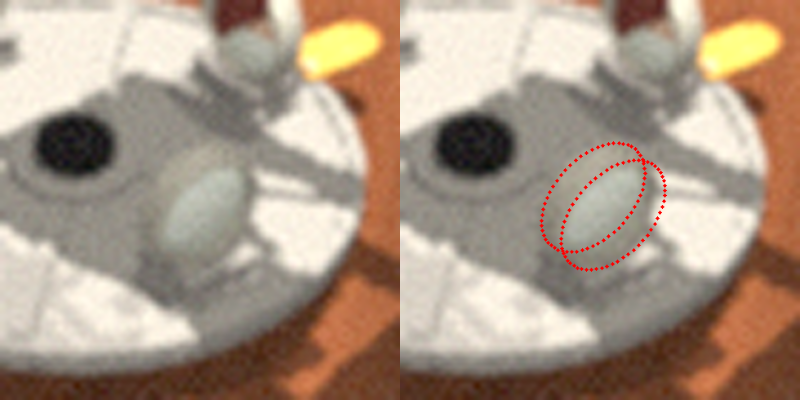

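Lens 54 is in N2. Next is lens 36 at N3.

jog_arm([
  [10,10,0,0,0,8.3],
  [20,19,0,0,0,16.6],
  [31,29,0,0,0,25],
  [42,39,0,0,0,33],
  [52,49,0,0,0,41],
])

```text
time_s: 30.05
eef_pos: [0.5332, -0.1393, 0.1416]
eef_rot: [-0.001, 0.997, 0.073, -0.002]
force: [0.2, 0.6, 0.3]
finger_gap: 0.035
```

```bash
python3 plan.py 3:130
```

```text
3 130.0 delta [62.4  6.6 -3.6] [-0.   0.2 48.8] | t 30.05 pos [ 0.5332 -0.1393  0.1416] F [0.2 0.6 0.3] gap 0.035
```

jog_arm([
  [12,2,0,0,0,8.3],
  [24,3,0,0,0,16.6],
  [36,4,0,0,0,25],
  [48,5,0,0,0,33],
  [58,5,0,0,0,41],
])

```text
time_s: 30.55
eef_pos: [0.5913, -0.1357, 0.1413]
eef_rot: [-0.0, 0.96, -0.281, -0.002]
force: [-0.2, 0.4, 1.4]
finger_gap: 0.0351
```

jog_arm([
  [0,0,0,0,0,7],
  [0,0,0,0,0,7],
  [0,0,0,0,0,7],
])

```text
time_s: 30.85
eef_pos: [0.5908, -0.1357, 0.1421]
eef_rot: [-0.0, 0.942, -0.334, -0.001]
force: [0.4, 0.1, -0.5]
finger_gap: 0.0352
```

```bash
python3 plan.py 3:13;  python3 near.py 3 36 19.2 k6.png 0 1.3
```

```text
3 13.0 delta [  4.8  -2.5 114.1] [0.1 0.2 1.3] | t 30.85 pos [ 0.5908 -0.1357  0.1421] F [ 0.4  0.1 -0.5] gap 0.0352
```

View pics/k6.png

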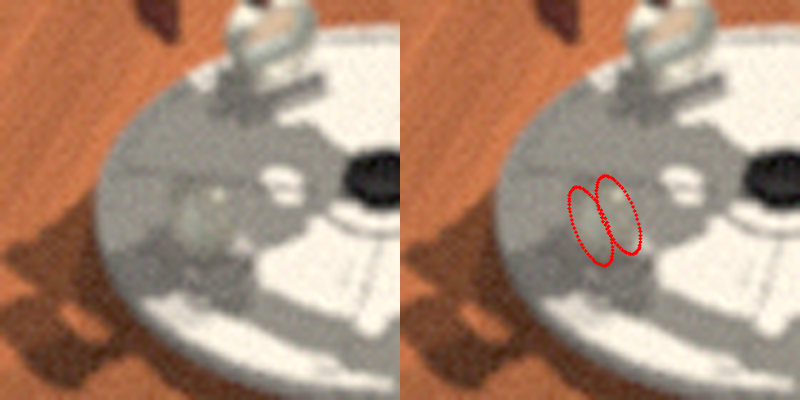

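jog_arm([
  [4.8,-2.5,30,0,0,1.3],
  [4.8,-2.5,65,0,0,1.3],
  [4.8,-2.5,95,0,0,1.3],
  [4.8,-2.5,104,0,0,1.3],
  [4.8,-2.5,104,0,0,1.3],
])

```text
time_s: 31.45
eef_pos: [0.5959, -0.1368, 0.0384]
eef_rot: [-0.0, 0.938, -0.346, -0.002]
force: [-0.3, 0.6, 0.2]
finger_gap: 0.0351
```

```bash
python3 plan.py 3:14;  python3 near.py 3 36 19.2 k7.png 0 1.3
```

```text
3 14.0 delta [-0.1 -0.1  9.4] [ 0.1  0.2 -0.1] | t 31.45 pos [ 0.5959 -0.1368  0.0384] F [-0.3  0.6  0.2] gap 0.0351
```

View pics/k7.png

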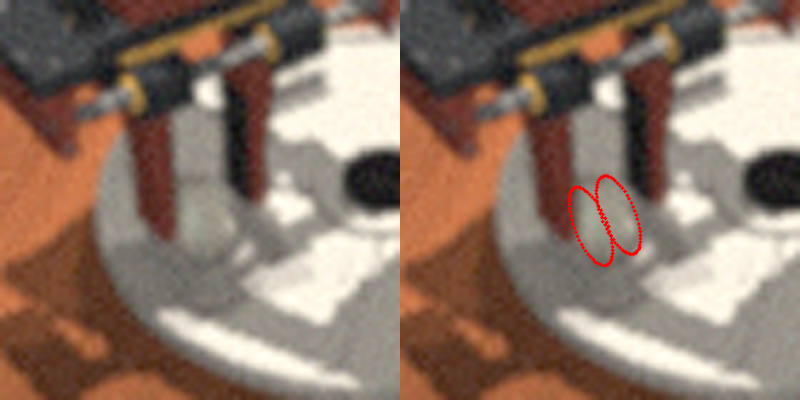

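jog_arm([
  [0,0,4,0,0,0],
  [0,0,8,0,0,0],
  [0,0,9,0,0,0],
  [0,0,9,0,0,0],
])

```text
time_s: 31.95
eef_pos: [0.5973, -0.1372, 0.0308]
eef_rot: [-0.0, 0.938, -0.347, 0.0]
force: [0.6, 1.0, -0.5]
finger_gap: 0.0351
```

```bash
python3 plan.py 3:14
```

```text
3 14.0 delta [-1.4  0.5  1.8] [-0.  -0.  -0.2] | t 31.95 pos [ 0.5973 -0.1372  0.0308] F [ 0.6  1.  -0.5] gap 0.0351
```

jog_arm([
  [-0.7,0,1,0,0,0],
  [-0.7,0,1,0,0,0],
  [-0.7,0,1,0,0,0],
  [-0.7,0,1,0,0,0],
  [-0.7,0,1,0,0,0],
], gripper=-1, grip_force=10)

```text
time_s: 32.45
eef_pos: [0.5968, -0.1367, 0.0297]
eef_rot: [-0.0, 0.938, -0.347, -0.0]
force: [-0.9, 1.0, 1.0]
finger_gap: 0.0138
```

```bash
python3 plan.py 3:14
```

```text
3 14.0 delta [-0.7  0.5  0.7] [-0.   0.  -0.2] | t 32.45 pos [ 0.5968 -0.1367  0.0297] F [-0.9  1.   1. ] gap 0.0138
```

jog_arm([
  [0,0,-20,0,0,0],
  [0,0,-55,0,0,0],
  [0,0,-85,0,0,0],
  [0,0,-95,0,0,0],
  [0,0,-95,0,0,0],
])

```text
time_s: 32.95
eef_pos: [0.598, -0.1372, 0.1261]
eef_rot: [-0.0, 0.938, -0.347, 0.002]
force: [-0.8, 0.1, -1.4]
finger_gap: 0.0136
```

```bash
python3 plan.py r:109; python3 look.py k8.png
```

```text
r 109.0 delta [-242.9 -210.9    1.6] [ -0.   -0.2 -30.6] | t 32.95 pos [ 0.598  -0.1372  0.1261] F [-0.8  0.1 -1.4] gap 0.0136
```

View pics/k8.png

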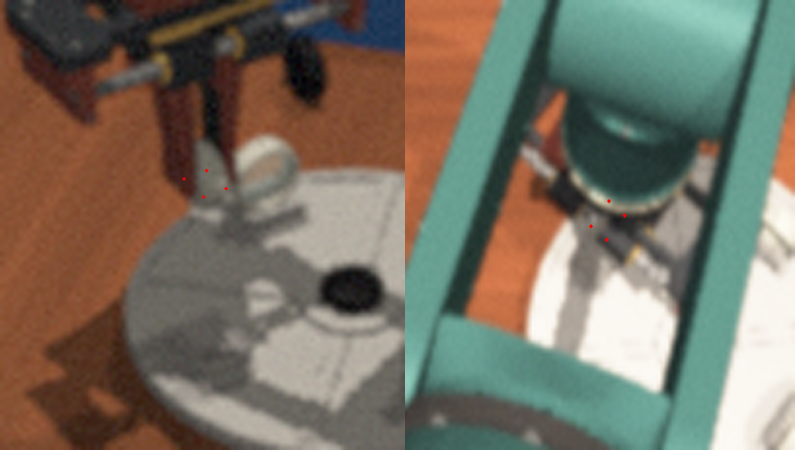

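Lens 36 is held. Carrying it to the rest.

jog_arm([
  [-34,-30,0,0,0,-4],
  [-68,-60,0,0,0,-8],
  [-103,-90,0,0,0,-12],
  [-138,-120,0,0,0,-16],
  [-173,-150,0,0,0,-20],
])

```text
time_s: 33.55
eef_pos: [0.5608, 0.0913, 0.1225]
eef_rot: [0.0, 0.984, -0.177, -0.002]
force: [1.6, 0.2, 0.3]
finger_gap: 0.0141
```

```bash
python3 plan.py r:109
```

```text
r 109.0 delta [-40.9 -80.5  -1.4] [  0.1   0.2 -10.4] | t 33.55 pos [0.5608 0.0913 0.1225] F [1.6 0.2 0.3] gap 0.0141
```

jog_arm([
  [-18,-35,0,0,0,-5],
  [-38,-76,0,0,0,-10.4],
  [-38,-76,0,0,0,-10.4],
  [-38,-76,0,0,0,-10.4],
])

```text
time_s: 33.95
eef_pos: [0.5524, 0.1748, 0.1228]
eef_rot: [0.001, 0.996, -0.088, -0.002]
force: [-0.4, -0.2, -0.1]
finger_gap: 0.0141
```

```bash
python3 plan.py r:30
```

```text
r 30.0 delta [-2.7 -5.9 77.8] [ 0.1  0.2 -0. ] | t 33.95 pos [0.5524 0.1748 0.1228] F [-0.4 -0.2 -0.1] gap 0.0141
```

jog_arm([
  [-2,-6,30,0,0,0],
  [-2,-6,60,0,0,0],
  [-2,-6,76,0,0,0],
  [-2,-6,76,0,0,0],
  [-2,-6,76,0,0,0],
])

```text
time_s: 34.45
eef_pos: [0.5528, 0.1792, 0.0482]
eef_rot: [0.0, 0.996, -0.089, -0.001]
force: [0.3, -0.4, -0.7]
finger_gap: 0.0141
```

```bash
python3 plan.py r:14; python3 near.py r 36 19.2 k9.png -.7 2
```

```text
r 14.0 delta [-2.6 -1.4 19.2] [ 0.   0.1 -0.3] | t 34.45 pos [0.5528 0.1792 0.0482] F [ 0.3 -0.4 -0.7] gap 0.0141
```

View pics/k9.png

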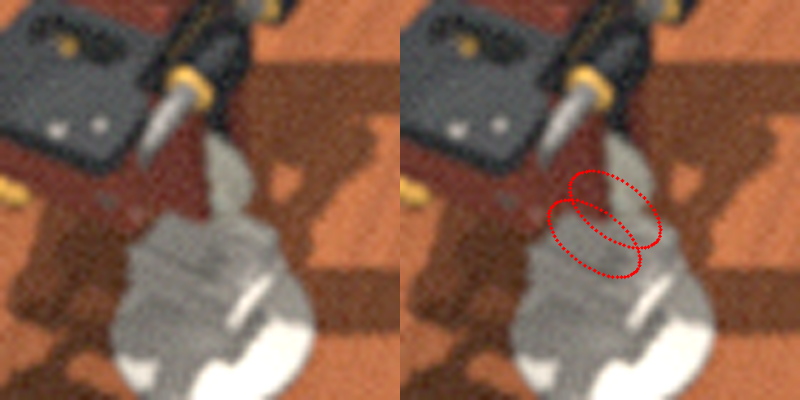

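jog_arm([
  [-2,-1,6,0,0,0],
  [-2,-1,12,0,0,0],
  [-2,-1,16,0,0,0],
  [-2,-1,16,0,0,0],
])

```text
time_s: 34.95
eef_pos: [0.5506, 0.1818, 0.032]
eef_rot: [0.0, 0.996, -0.088, -0.001]
force: [0.4, -0.7, 0.1]
finger_gap: 0.0138
```

```bash
python3 plan.py r:14
```

```text
r 14.0 delta [0.1 0.8 3. ] [ 0.   0.1 -0.1] | t 34.95 pos [0.5506 0.1818 0.032 ] F [ 0.4 -0.7  0.1] gap 0.0138
```

jog_arm([
  [0,0,1,0,0,0],
  [0,0,1.8,0,0,0],
  [0,0,1.8,0,0,0],
])

```text
time_s: 35.25
eef_pos: [0.5513, 0.1819, 0.0309]
eef_rot: [-0.0, 0.996, -0.088, 0.0]
force: [-0.2, 0.3, 0.2]
finger_gap: 0.0143
```

```bash
python3 plan.py r:14
```

```text
r 14.0 delta [-0.6  1.   1.9] [-0.  -0.  -0.2] | t 35.25 pos [0.5513 0.1819 0.0309] F [-0.2  0.3  0.2] gap 0.0143
```

jog_arm([
  [0,0,0.9,0,0,0],
  [0,0,0.9,0,0,0],
])

```text
time_s: 35.45
eef_pos: [0.5514, 0.1819, 0.0301]
eef_rot: [-0.0, 0.996, -0.088, 0.0]
force: [0.3, 0.1, 0.4]
finger_gap: 0.0141
```

jog_arm([
  [0,0,0,0,0,0],
  [0,0,0,0,0,0],
  [0,0,0,0,0,0],
  [0,0,0,0,0,0],
], gripper=-0.2)

```text
time_s: 35.85
eef_pos: [0.5512, 0.1818, 0.03]
eef_rot: [-0.0, 0.996, -0.089, -0.0]
force: [0.3, 0.6, -0.1]
finger_gap: 0.035
```

jog_arm([
  [0,0,-25,0,0,0],
  [0,0,-60,0,0,0],
  [0,0,-95,0,0,0],
  [0,0,-110,0,0,0],
  [0,0,-110,0,0,0],
])

```text
time_s: 36.35
eef_pos: [0.5533, 0.1823, 0.1427]
eef_rot: [-0.001, 0.996, -0.088, 0.003]
force: [0.2, -0.0, -0.5]
finger_gap: 0.0352
```

```bash
python3 plan.py 4:120; python3 near.py r 36 19.2 l1.png -.7 2
```

```text
4 120.0 delta [132.3 436.4   7.4] [  0.   -0.3 -59.8] | t 36.35 pos [0.5533 0.1823 0.1427] F [ 0.2 -0.  -0.5] gap 0.0352
```

View pics/l1.png

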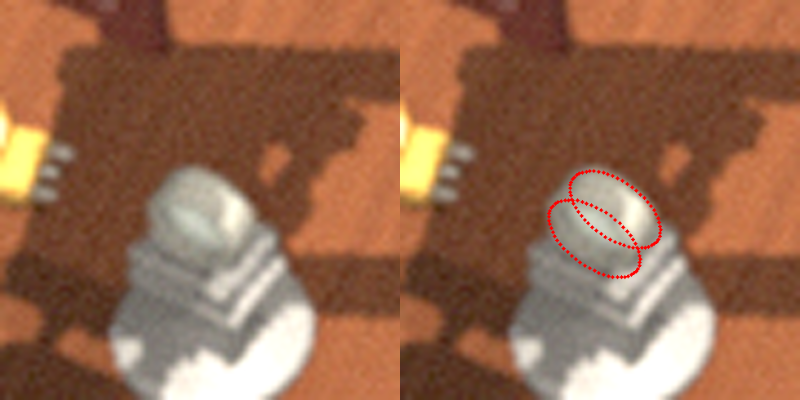

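Lens 36 is parked upright. Next is lens 45 at N4.

jog_arm([
  [13,43,0,0,0,-6],
  [26,86,0,0,0,-12],
  [39,130,0,0,0,-18],
  [52,173,0,0,0,-24],
  [65,216,0,0,0,-30],
])

```text
time_s: 36.95
eef_pos: [0.5757, -0.0437, 0.1379]
eef_rot: [-0.001, 0.985, 0.174, -0.002]
force: [0.1, -0.4, -0.1]
finger_gap: 0.035
```

```bash
python3 plan.py 4:120
```

```text
4 120.0 delta [-48.9 223.7   2.6] [ -0.1   0.1 -29.5] | t 36.95 pos [ 0.5757 -0.0437  0.1379] F [ 0.1 -0.4 -0.1] gap 0.035
```

jog_arm([
  [-10,44,0,0,0,-6],
  [-20,88,0,0,0,-12],
  [-30,132,0,0,0,-18],
  [-40,176,0,0,0,-24],
  [-48,217,0,0,0,-29.5],
])

```text
time_s: 37.45
eef_pos: [0.6043, -0.2642, 0.1375]
eef_rot: [-0.002, 0.908, 0.419, -0.001]
force: [0.5, 0.3, -0.1]
finger_gap: 0.0351
```

jog_arm([
  [0,0,0,0,0,0],
  [0,0,0,0,0,0],
  [0,0,0,0,0,0],
])

```text
time_s: 37.75
eef_pos: [0.6045, -0.2611, 0.1384]
eef_rot: [-0.002, 0.909, 0.417, -0.001]
force: [0.2, 0.3, 0.4]
finger_gap: 0.0352
```

```bash
python3 plan.py 4:22; python3 near.py 4 45 23.9 l2.png 0 1.3
```

```text
4 22.0 delta [ -5.8   8.1 101.4] [-0.2  0.  -0.3] | t 37.75 pos [ 0.6045 -0.2611  0.1384] F [0.2 0.3 0.4] gap 0.0352
```

View pics/l2.png

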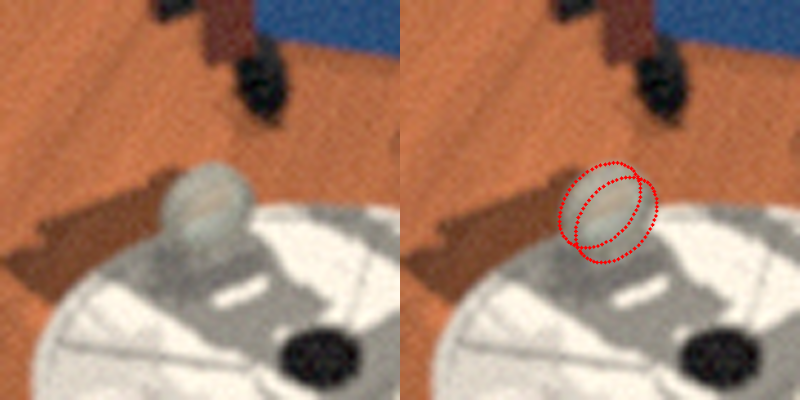

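jog_arm([
  [-5.8,8,25,0,0,0],
  [-5.8,8,60,0,0,0],
  [-5.8,8,90,0,0,0],
  [-5.8,8,94,0,0,0],
  [-5.8,8,94,0,0,0],
])

```text
time_s: 38.35
eef_pos: [0.6074, -0.2709, 0.0454]
eef_rot: [-0.001, 0.908, 0.418, -0.001]
force: [0.6, 0.1, 0.7]
finger_gap: 0.0353
```

```bash
python3 plan.py 4:22; python3 near.py 4 45 23.9 l3.png 0 1.3
```

```text
4 22.0 delta [-0.2 -0.7  8.4] [-0.1  0.  -0.2] | t 38.35 pos [ 0.6074 -0.2709  0.0454] F [0.6 0.1 0.7] gap 0.0353
```

View pics/l3.png

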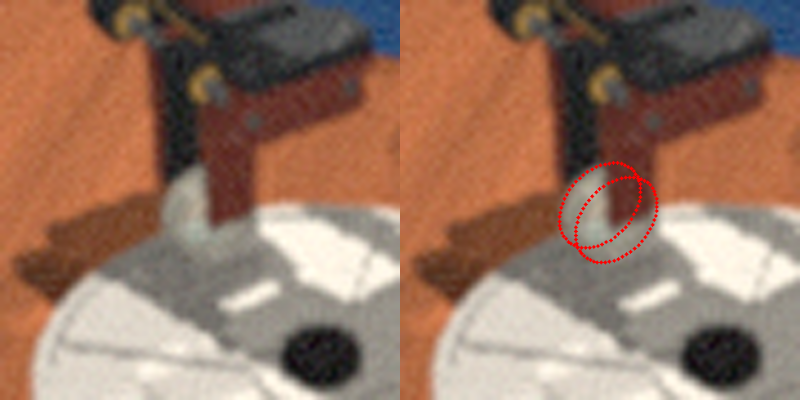

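jog_arm([
  [0,0,4,0,0,0],
  [0,-0.7,8,0,0,0],
  [0,-0.7,8,0,0,0],
])

```text
time_s: 38.75
eef_pos: [0.6073, -0.2717, 0.0381]
eef_rot: [-0.0, 0.909, 0.417, 0.0]
force: [-0.4, 0.5, 0.4]
finger_gap: 0.035
```

jog_arm([
  [0,0,0,0,0,0],
  [0,0,0,0,0,0],
  [0,0,0,0,0,0],
  [0,0,0,0,0,0],
], gripper=-1, grip_force=12)

```text
time_s: 39.15
eef_pos: [0.6074, -0.2719, 0.038]
eef_rot: [-0.0, 0.909, 0.417, -0.0]
force: [0.2, -0.5, 1.0]
finger_gap: 0.0138
```

```bash
python3 plan.py 4:22
```

```text
4 22.0 delta [ 0.5 -1.4  1. ] [-0.  -0.  -0.3] | t 39.15 pos [ 0.6074 -0.2719  0.038 ] F [ 0.2 -0.5  1. ] gap 0.0138
```

jog_arm([
  [0,0,-20,0,0,0],
  [0,0,-55,0,0,0],
  [0,0,-80,0,0,0],
  [0,0,-80,0,0,0],
])

```text
time_s: 39.55
eef_pos: [0.6102, -0.2734, 0.122]
eef_rot: [0.003, 0.909, 0.417, 0.002]
force: [0.3, -0.8, 0.1]
finger_gap: 0.014
```

```bash
python3 plan.py 3:103; python3 near.py 4 45 23.9 l4.png 0 1.3
```

```text
3 103.0 delta [  94.4 -100.     3.4] [ 0.3 -0.4 89.7] | t 39.55 pos [ 0.6102 -0.2734  0.122 ] F [ 0.3 -0.8  0.1] gap 0.014
```

View pics/l4.png

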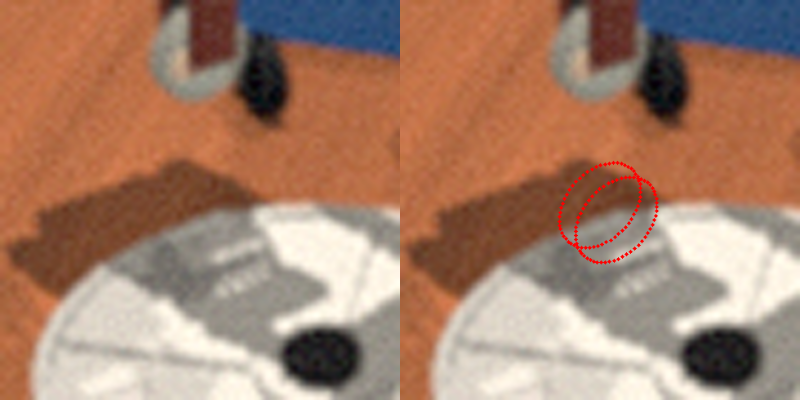

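jog_arm([
  [10,-11,0,0,0,8.2],
  [20,-22,0,0,0,16.4],
  [30,-33,0,0,0,24.6],
  [41,-44,0,0,0,32.8],
  [52,-55,0,0,0,41],
])

```text
time_s: 40.15
eef_pos: [0.5979, -0.1953, 0.1156]
eef_rot: [-0.001, 0.998, 0.07, -0.002]
force: [-0.3, -1.3, -0.7]
finger_gap: 0.0136
```

```bash
python3 plan.py 3:103
```

```text
3 103.0 delta [  6.1 -58.4  -2.3] [-0.   0.2 48.4] | t 40.15 pos [ 0.5979 -0.1953  0.1156] F [-0.3 -1.3 -0.7] gap 0.0136
```

jog_arm([
  [1,-11,0,0,0,8.2],
  [2,-22,0,0,0,16.4],
  [3,-33,0,0,0,24.6],
  [5,-44,0,0,0,32.8],
  [6,-55,0,0,0,41],
])

```text
time_s: 40.65
eef_pos: [0.596, -0.1403, 0.1157]
eef_rot: [-0.0, 0.959, -0.284, -0.002]
force: [-0.4, -0.5, -1.1]
finger_gap: 0.014
```

jog_arm([
  [0,0,0,0,0,7.4],
  [0,0,0,0,0,7.4],
  [0,0,0,0,0,7.4],
])

```text
time_s: 40.95
eef_pos: [0.5966, -0.141, 0.1165]
eef_rot: [0.0, 0.94, -0.341, -0.001]
force: [-0.3, 0.4, 0.2]
finger_gap: 0.0139
```

```bash
python3 plan.py 3:40
```

```text
3 40.0 delta [-3.2 -2.9 61.5] [0.1 0.1 0.5] | t 40.95 pos [ 0.5966 -0.141   0.1165] F [-0.3  0.4  0.2] gap 0.0139
```

jog_arm([
  [-3,-2.9,25,0,0,0.5],
  [-3,-2.9,55,0,0,0.5],
  [-3,-2.9,62,0,0,0.5],
  [-3,-2.9,62,0,0,0.5],
])

```text
time_s: 41.35
eef_pos: [0.5956, -0.1369, 0.0544]
eef_rot: [0.0, 0.938, -0.346, -0.002]
force: [0.1, 0.3, -0.9]
finger_gap: 0.0141
```

```bash
python3 plan.py 3:23; python3 near.py 3 45 23.9 l5.png 0 1.3
```

```text
3 23.0 delta [ 0.1 -0.4 16.4] [ 0.1  0.2 -0.1] | t 41.35 pos [ 0.5956 -0.1369  0.0544] F [ 0.1  0.3 -0.9] gap 0.0141
```

View pics/l5.png

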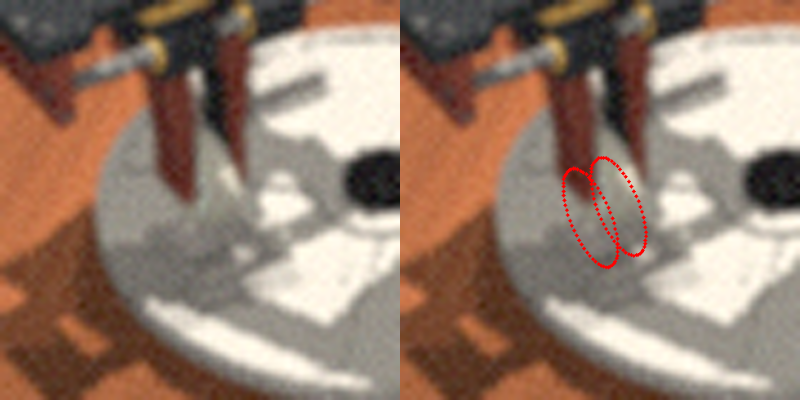

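jog_arm([
  [0,0,5,0,0,0],
  [0,0,10,0,0,0],
  [0,0,15,0,0,0],
  [0,0,15,0,0,0],
])

```text
time_s: 41.85
eef_pos: [0.5966, -0.1369, 0.0404]
eef_rot: [-0.0, 0.938, -0.347, -0.001]
force: [-0.5, 0.0, -0.6]
finger_gap: 0.014
```

```bash
python3 plan.py 3:23
```

```text
3 23.0 delta [-0.7  0.3  2.4] [ 0.   0.1 -0.1] | t 41.85 pos [ 0.5966 -0.1369  0.0404] F [-0.5  0.  -0.6] gap 0.014
```

jog_arm([
  [-0.5,0,1,0,0,0],
  [-0.5,0,1.6,0,0,0],
  [-0.5,0,1.6,0,0,0],
])

```text
time_s: 42.15
eef_pos: [0.5967, -0.1368, 0.0394]
eef_rot: [-0.0, 0.938, -0.347, 0.0]
force: [-0.4, -0.6, -0.3]
finger_gap: 0.0139
```

```bash
python3 plan.py 3:23
```

```text
3 23.0 delta [-0.7  0.5  1.4] [-0.  -0.  -0.2] | t 42.15 pos [ 0.5967 -0.1368  0.0394] F [-0.4 -0.6 -0.3] gap 0.0139
```

jog_arm([
  [0,0,0.8,0,0,0],
  [0,0,0.8,0,0,0],
])

```text
time_s: 42.35
eef_pos: [0.5967, -0.1367, 0.0386]
eef_rot: [-0.0, 0.938, -0.347, -0.0]
force: [-0.0, 0.9, -0.9]
finger_gap: 0.0142
```

jog_arm([
  [0,0,0,0,0,0],
  [0,0,0,0,0,0],
  [0,0,0,0,0,0],
  [0,0,0,0,0,0],
], gripper=-0.2)

```text
time_s: 42.75
eef_pos: [0.5968, -0.1368, 0.0386]
eef_rot: [-0.0, 0.938, -0.347, 0.0]
force: [0.3, -0.4, -0.4]
finger_gap: 0.035
```

jog_arm([
  [0,0,-25,0,0,0],
  [0,0,-60,0,0,0],
  [0,0,-95,0,0,0],
  [0,0,-105,0,0,0],
  [0,0,-105,0,0,0],
])

```text
time_s: 43.25
eef_pos: [0.5981, -0.1372, 0.1452]
eef_rot: [-0.0, 0.938, -0.347, 0.002]
force: [0.4, 0.3, 0.4]
finger_gap: 0.0353
```

```bash
python3 plan.py r:120; python3 near.py 3 45 23.9 l6.png 0 1.3
```

```text
r 120.0 delta [-243.1 -210.8    9.7] [ -0.   -0.2 -30.6] | t 43.25 pos [ 0.5981 -0.1372  0.1452] F [0.4 0.3 0.4] gap 0.0353
```

View pics/l6.png

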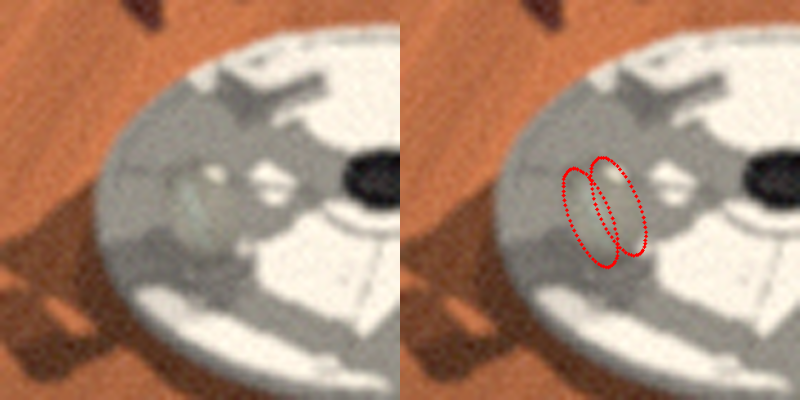

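Lens 45 stands seated in N3. The last transfer is lens 36 from the rest to N4.

jog_arm([
  [-34,-30,0,0,0,-4],
  [-68,-60,0,0,0,-8],
  [-103,-90,0,0,0,-12],
  [-138,-120,0,0,0,-16],
  [-173,-150,0,0,0,-20],
])

```text
time_s: 43.85
eef_pos: [0.5606, 0.0912, 0.1413]
eef_rot: [0.0, 0.984, -0.177, -0.002]
force: [1.3, 0.1, -0.4]
finger_gap: 0.0354
```

```bash
python3 plan.py r:120
```

```text
r 120.0 delta [-40.8 -80.6   6.3] [  0.1   0.2 -10.4] | t 43.85 pos [0.5606 0.0912 0.1413] F [ 1.3  0.1 -0.4] gap 0.0354
```

jog_arm([
  [-18,-36,0,0,0,-5],
  [-39,-80,0,0,0,-10.4],
  [-39,-80,0,0,0,-10.4],
  [-39,-80,0,0,0,-10.4],
])

```text
time_s: 44.25
eef_pos: [0.5527, 0.1789, 0.1416]
eef_rot: [0.001, 0.996, -0.088, -0.002]
force: [-0.2, 0.6, 0.9]
finger_gap: 0.0352
```

```bash
python3 plan.py r:14
```

```text
r 14.0 delta [ -2.2  -1.8 112.6] [ 0.1  0.2 -0. ] | t 44.25 pos [0.5527 0.1789 0.1416] F [-0.2  0.6  0.9] gap 0.0352
```

jog_arm([
  [-1.5,-2,30,0,0,0],
  [-1.5,-2,65,0,0,0],
  [-1.5,-2,95,0,0,0],
  [-1.5,-2,107,0,0,0],
  [-1.5,-2,107,0,0,0],
])

```text
time_s: 44.75
eef_pos: [0.5514, 0.1787, 0.0344]
eef_rot: [0.001, 0.996, -0.09, -0.002]
force: [0.6, -0.1, -0.0]
finger_gap: 0.0355
```

jog_arm([
  [0,0,0,0,0,0],
  [0,0,0,0,0,0],
])

```text
time_s: 44.95
eef_pos: [0.5547, 0.1804, 0.038]
eef_rot: [-0.0, 0.996, -0.089, 0.001]
force: [1.0, 0.4, 0.0]
finger_gap: 0.035
```

```bash
python3 plan.py r:14; python3 near.py r 36 19.2 l7.png -.7 2
```

```text
r 14.0 delta [-4.3  0.1  9. ] [-0.1 -0.1 -0.2] | t 44.95 pos [0.5547 0.1804 0.038 ] F [1.  0.4 0. ] gap 0.035
```

View pics/l7.png

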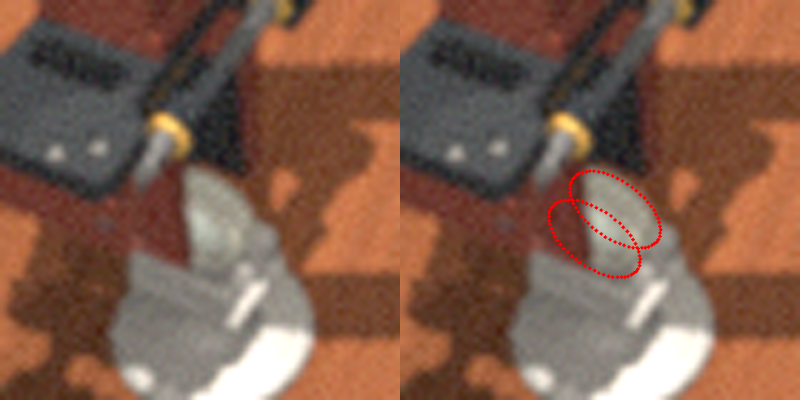

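jog_arm([
  [-3,0,4,0,0,0],
  [-3,0,8,0,0,0],
  [-3,0,8,0,0,0],
  [-3,0,8,0,0,0],
])

```text
time_s: 45.45
eef_pos: [0.55, 0.1811, 0.0284]
eef_rot: [0.0, 0.996, -0.088, -0.0]
force: [0.6, -0.1, 0.3]
finger_gap: 0.0352
```

jog_arm([
  [0,0,0,0,0,0],
  [0,0,0,0,0,0],
  [0,0,0,0,0,0],
  [0,0,0,0,0,0],
], gripper=-1, grip_force=10)

```text
time_s: 45.85
eef_pos: [0.5504, 0.1811, 0.0287]
eef_rot: [-0.0, 0.996, -0.089, 0.0]
force: [-0.4, 0.3, -0.9]
finger_gap: 0.0138
```

```bash
python3 plan.py r:14
```

```text
r 14.0 delta [ 0.1  0.1 -0.3] [-0.  -0.  -0.2] | t 45.85 pos [0.5504 0.1811 0.0287] F [-0.4  0.3 -0.9] gap 0.0138
```

jog_arm([
  [0,0,-20,0,0,0],
  [0,0,-55,0,0,0],
  [0,0,-90,0,0,0],
  [0,0,-105,0,0,0],
  [0,0,-105,0,0,0],
])

```text
time_s: 46.35
eef_pos: [0.5524, 0.1815, 0.1363]
eef_rot: [-0.001, 0.996, -0.089, 0.003]
force: [0.3, -0.0, -0.8]
finger_gap: 0.0138
```

```bash
python3 plan.py 4:118; python3 look.py l8.png
```

```text
4 118.0 delta [133.1 435.4   3. ] [  0.   -0.3 -59.8] | t 46.35 pos [0.5524 0.1815 0.1363] F [ 0.3 -0.  -0.8] gap 0.0138
```

View pics/l8.png

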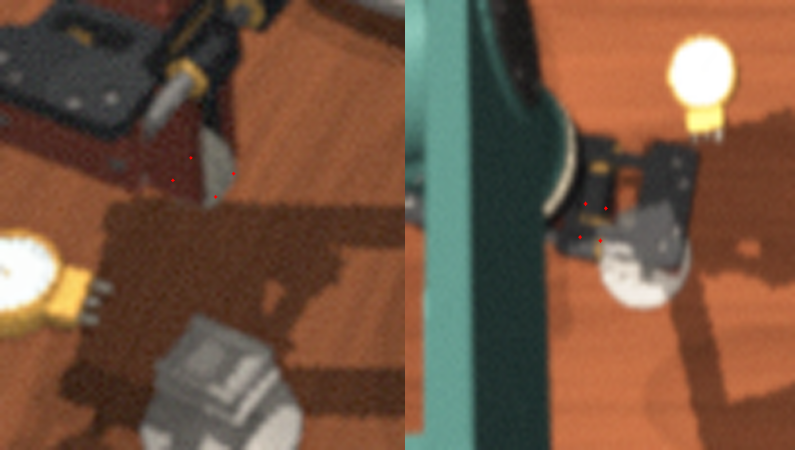

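jog_arm([
  [13,43,0,0,0,-6],
  [26,86,0,0,0,-12],
  [39,130,0,0,0,-18],
  [52,173,0,0,0,-24],
  [65,216,0,0,0,-30],
])

```text
time_s: 46.95
eef_pos: [0.5747, -0.0445, 0.1315]
eef_rot: [-0.001, 0.985, 0.175, -0.002]
force: [0.7, -0.4, -0.4]
finger_gap: 0.0139
```

```bash
python3 plan.py 4:118
```

```text
4 118.0 delta [-47.7 223.3  -1.8] [ -0.2   0.1 -29.5] | t 46.95 pos [ 0.5747 -0.0445  0.1315] F [ 0.7 -0.4 -0.4] gap 0.0139
```

jog_arm([
  [-10,44,0,0,0,-6],
  [-20,88,0,0,0,-12],
  [-30,132,0,0,0,-18],
  [-40,176,0,0,0,-24],
  [-50,222,0,0,0,-29.8],
])

```text
time_s: 47.45
eef_pos: [0.6031, -0.2698, 0.1311]
eef_rot: [-0.002, 0.907, 0.422, -0.001]
force: [0.7, 0.6, -0.3]
finger_gap: 0.0138
```

jog_arm([
  [0,0,0,0,0,0],
  [0,0,0,0,0,0],
  [0,0,0,0,0,0],
])

```text
time_s: 47.75
eef_pos: [0.6033, -0.2672, 0.132]
eef_rot: [-0.002, 0.908, 0.42, -0.001]
force: [0.3, 0.3, -0.9]
finger_gap: 0.0139
```

```bash
python3 plan.py 4:34
```

```text
4 34.0 delta [-0.4  5.1 82.9] [-0.2  0.   0. ] | t 47.75 pos [ 0.6033 -0.2672  0.132 ] F [ 0.3  0.3 -0.9] gap 0.0139
```

jog_arm([
  [-0.4,5.7,30,0,0,0],
  [-0.4,5.7,65,0,0,0],
  [-0.4,5.7,83,0,0,0],
  [-0.4,5.7,83,0,0,0],
  [-0.4,5.7,83,0,0,0],
])

```text
time_s: 48.25
eef_pos: [0.6085, -0.2713, 0.0506]
eef_rot: [-0.001, 0.907, 0.42, -0.0]
force: [0.6, -0.1, -0.7]
finger_gap: 0.0137
```

```bash
python3 plan.py 4:13.5; python3 near.py 4 36 19.2 l9.png 0 1.3
```

```text
4 13.5 delta [-0.6 -1.8 22.1] [-0.1 -0.   0.1] | t 48.25 pos [ 0.6085 -0.2713  0.0506] F [ 0.6 -0.1 -0.7] gap 0.0137
```

View pics/l9.png

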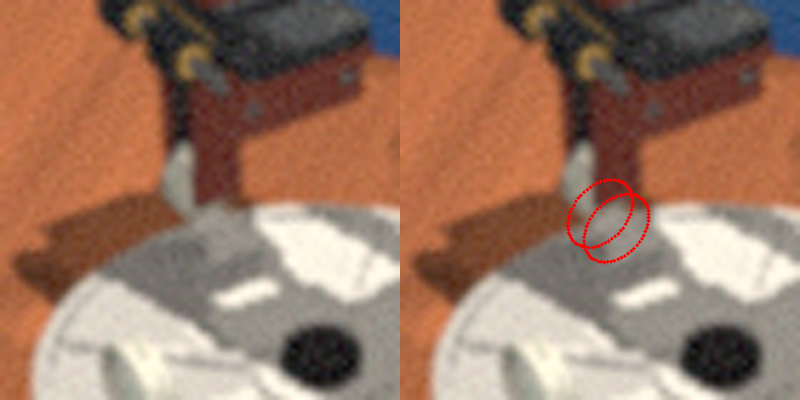

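jog_arm([
  [-0.6,-1,6,0,0,0],
  [-0.6,-1,12,0,0,0],
  [-0.6,-1,18,0,0,0],
  [-0.6,-1,18,0,0,0],
])

```text
time_s: 48.75
eef_pos: [0.6066, -0.2722, 0.0315]
eef_rot: [-0.001, 0.908, 0.42, -0.001]
force: [-0.2, 0.4, -0.7]
finger_gap: 0.0139
```

```bash
python3 plan.py 4:14
```

```text
4 14.0 delta [ 1.3 -1.1  2.5] [-0.1  0.   0. ] | t 48.75 pos [ 0.6066 -0.2722  0.0315] F [-0.2  0.4 -0.7] gap 0.0139
```

jog_arm([
  [0.8,0,1,0,0,0],
  [0.8,0,1.8,0,0,0],
  [0.8,0,1.8,0,0,0],
])

```text
time_s: 49.05
eef_pos: [0.608, -0.272, 0.0307]
eef_rot: [-0.0, 0.908, 0.42, 0.0]
force: [-0.2, -0.9, -0.5]
finger_gap: 0.0142
```

```bash
python3 plan.py 4:14
```

```text
4 14.0 delta [ 0.2 -2.   1.7] [-0. -0.  0.] | t 49.05 pos [ 0.608  -0.272   0.0307] F [-0.2 -0.9 -0.5] gap 0.0142
```

jog_arm([
  [0,-0.8,1.2,0,0,0],
  [0,-0.8,1.2,0,0,0],
])

```text
time_s: 49.25
eef_pos: [0.6072, -0.2714, 0.0295]
eef_rot: [-0.0, 0.908, 0.42, -0.0]
force: [0.4, 0.7, 0.2]
finger_gap: 0.0139
```

jog_arm([
  [0,0,0,0,0,0],
  [0,0,0,0,0,0],
  [0,0,0,0,0,0],
  [0,0,0,0,0,0],
], gripper=-0.2)

```text
time_s: 49.65
eef_pos: [0.6074, -0.2715, 0.0296]
eef_rot: [0.0, 0.908, 0.42, 0.0]
force: [-0.2, -0.6, -0.7]
finger_gap: 0.035
```

jog_arm([
  [0,0,-25,0,0,0],
  [0,0,-60,0,0,0],
  [0,0,-100,0,0,0],
  [0,0,-140,0,0,0],
  [0,0,-160,0,0,0],
])

```text
time_s: 50.15
eef_pos: [0.6091, -0.2725, 0.1938]
eef_rot: [0.002, 0.908, 0.42, 0.002]
force: [0.7, -0.8, -1.1]
finger_gap: 0.0353
```

```bash
python3 plan.py r:150
python3 - <<'E'
from plan import *
s=get_image('side')
S={1:(.063,.0335),2:(.054,.0287),3:(.045,.0239),4:(.036,.0192)}
L=np.vstack([proj('side',lens(*notches(-130.4)[i],*S[i]))+[0,1.3] for i in S])
g=np.clip(s.astype(float)*1.3,0,255).astype(np.uint8)
crop(g,215,135,335,225,4,'z1.png'); crop(g,215,135,335,225,4,'z2.png',L)
cv2.imwrite('pics/z.png',cv2.resize(np.vstack([cv2.imread('pics/z1.png'),cv2.imread('pics/z2.png')]),(400*1,600)))
crop(g,215,135,335,225,6,'z3.png')
E
```

```text
r 150.0 delta [ 307.6 -338.4   27.3] [ 0.2 -0.2 59.6] | t 50.15 pos [ 0.6091 -0.2725  0.1938] F [ 0.7 -0.8 -1.1] gap 0.0353
```

View pics/z.png

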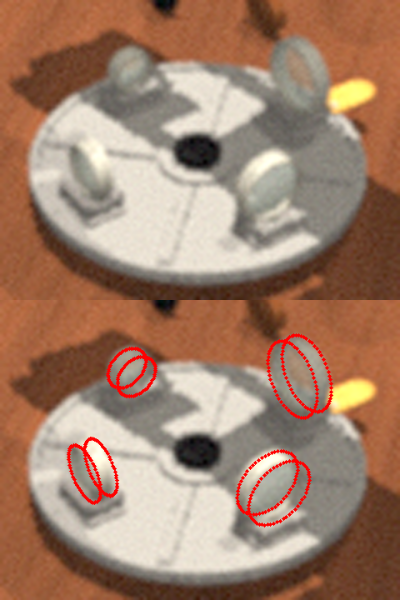

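View pics/z3.png

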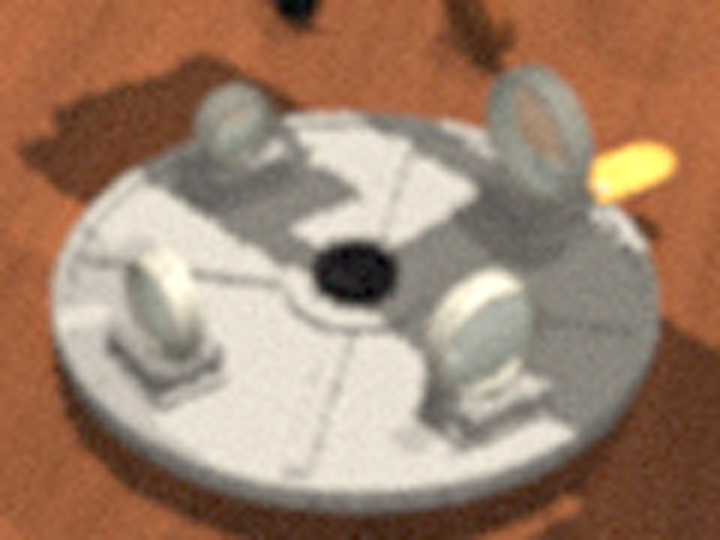

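All four sit on the seated, upright models. I'll swing the arm aside for a final check from the top camera.

jog_arm([
  [30,-33,-5,0,0,6],
  [60,-66,-10,0,0,12],
  [90,-100,-10,0,0,18],
  [120,-134,-10,0,0,24],
  [150,-168,-10,0,0,30],
])

```text
time_s: 50.7
eef_pos: [0.5755, -0.0468, 0.1988]
eef_rot: [-0.0, 0.986, 0.168, -0.0]
force: [0.8, -0.4, -0.5]
finger_gap: 0.0353
```

jog_arm([
  [0,-40,0,0,0,0],
  [0,-80,0,0,0,0],
  [0,-125,0,0,0,0],
  [0,-170,0,0,0,0],
  [0,-215,0,0,0,0],
])

```text
time_s: 51.2
eef_pos: [0.503, 0.1555, 0.1989]
eef_rot: [-0.0, 0.985, 0.17, -0.0]
force: [-0.6, -0.0, -0.1]
finger_gap: 0.035
```

jog_arm([
  [0,0,0,0,0,0],
  [0,0,0,0,0,0],
  [0,0,0,0,0,0],
])

```text
time_s: 51.5
eef_pos: [0.5045, 0.1531, 0.1993]
eef_rot: [0.0, 0.985, 0.17, -0.0]
force: [-0.4, 0.6, 0.1]
finger_gap: 0.0348
```

Run:
```python
from plan import *
t=get_image('top'); s=get_image('side')
cv2.imwrite('pics/topf.png',t)
g=(np.clip((t.astype(float)-60)/195,0,1)**2*255).astype(np.uint8)
a=g[155:255,240:345]; b=s[135:225,215:335]
cv2.imwrite('pics/zf.png',np.hstack([cv2.resize(a,(400,381),interpolation=2),cv2.resize(b,(400,381),interpolation=2)]))
o=observe(); print(o['time_s'],o['eef_pos'],o['force'])
```

```text
51.6 [0.50471411 0.15276191 0.19935905] [-0.35538078  0.38302785  0.39701146]
```

View pics/zf.png

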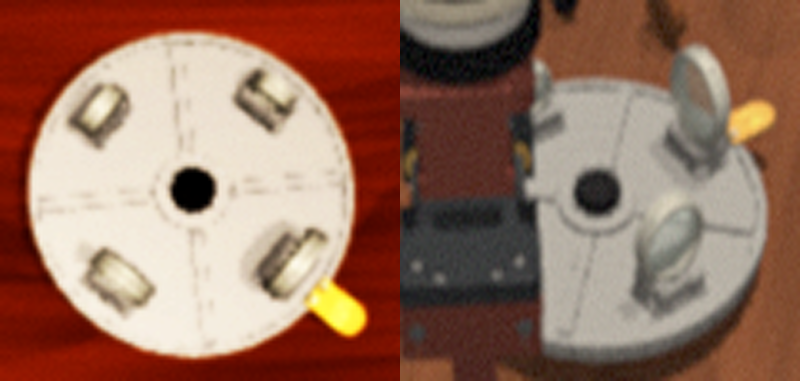

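View pics/topf.png

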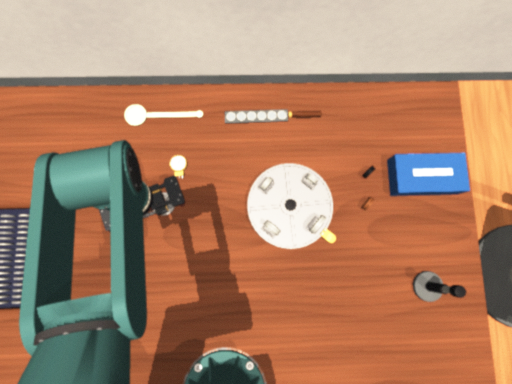

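The top view shows all four lenses upright in their saddles. From the tab at (329,236), clockwise: largest (314,224), second (271,228), third (266,185), smallest (310,181). The occluder, lens measure and rack haven't moved. Handing in.

```bash
python3 -c "
from cell import *
print(sign_off())"
```

```text
the job is handed in; nothing more can be done
None
```

The four lenses now stand in size order: 63 mm in notch 1 beside the brass tab, then clockwise 54, 45 and 36 mm in notches 2, 3 and 4. I did it as two swaps, parking the 54 mm and then the 36 mm lens in the rest. I handed in at about 51.6 s, with the gripper open and clear of everything.

**Last checks:** In the last side view before I swung the arm aside, all four lens outlines matched the upright, seated models to within about 1 px. The top view afterwards showed every lens in its saddle in the right order. The occluder, lens measure and retinoscopy rack were where they began, and the rest was empty when I last saw it.

**What disagreed or went wrong:**
- **Tool length:** the reported TCP was 31 mm beyond the real fingertips, so my first attempt to grip the 54 mm lens closed on air. I found the offset by touching the table, which pressed with 47 N at the fingertips, and corrected for it from then on. That is above the 40 N limit stated for the arm and gripper body, though only the fingertips touched.
- **Side camera:** it was off from the top camera by 1–3 px, so I positioned from the top camera.
- **54 mm lens into notch 2:** it first touched the flare with about 4 N. I raised it, shifted it about 2 mm and reseated it.

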